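# Sort potted and hollow power modules and probe the carrier

### The job

The black power modules on the bench look alike, but some are potted solid and others are still hollow cases: tell them apart by how heavy they are to lift, and lay every solid one in the metal test carrier (the tray with two brass studs) and every hollow one in the plain plastic tray, each down on the tray's floor, none on top of another. When all are sorted, take the probe from its holder cup, rest its tip for a second on the middle of the carrier's left stud and then of its right stud (left and right as seen from the robot), and stand the probe back upright in the cup with its collar down on the rim. Leave everything else on the bench where it is.

Things in the scene. Friction and masses are not known exactly. Their poses are not given: they have to be found in the camera images.
- module_a_mid (a point): Centre of a black closed box-shaped power module, 74 long (its x axis) x 42 wide (y) x 46 mm high (z), loose on the bench, centre 23 mm up. All look alike; a solid one weighs about 300 g, a hollow one 75 g (each 15 % either way). Its letter tells nothing of the kind. Some modules may be absent; up to three of each kind.
- module_b_mid (a point): Centre of a black closed box-shaped power module, 74 long (its x axis) x 42 wide (y) x 46 mm high (z), loose on the bench, centre 23 mm up. All look alike; a solid one weighs about 300 g, a hollow one 75 g (each 15 % either way). Its letter tells nothing of the kind. Some modules may be absent; up to three of each kind.
- module_c_mid (a point): Centre of a black closed box-shaped power module, 74 long (its x axis) x 42 wide (y) x 46 mm high (z), loose on the bench, centre 23 mm up. All look alike; a solid one weighs about 300 g, a hollow one 75 g (each 15 % either way). Its letter tells nothing of the kind. Some modules may be absent; up to three of each kind.
- module_d_mid (a point): Centre of a black closed box-shaped power module, 74 long (its x axis) x 42 wide (y) x 46 mm high (z), loose on the bench, centre 23 mm up. All look alike; a solid one weighs about 300 g, a hollow one 75 g (each 15 % either way). Its letter tells nothing of the kind. Some modules may be absent; up to three of each kind.
- module_e_mid (a point): Centre of a black closed box-shaped power module, 74 long (its x axis) x 42 wide (y) x 46 mm high (z), loose on the bench, centre 23 mm up. All look alike; a solid one weighs about 300 g, a hollow one 75 g (each 15 % either way). Its letter tells nothing of the kind. Some modules may be absent; up to three of each kind.
- module_f_mid (a point): Centre of a black closed box-shaped power module, 74 long (its x axis) x 42 wide (y) x 46 mm high (z), loose on the bench, centre 23 mm up. All look alike; a solid one weighs about 300 g, a hollow one 75 g (each 15 % either way). Its letter tells nothing of the kind. Some modules may be absent; up to three of each kind.
- carrier: Fixed aluminium tray for solid modules, on the robot's left or right: 274 (its x, roughly away from the robot) x 140 (y) mm outside, walls 5 mm thick, 28 mm high, floor 5 mm thick (inner floor 264 x 130 mm). Origin under the tray's centre, on the bench. At its near end a ledge, 32 x 130 mm, 20 mm high, bears two brass studs. Room for three modules in a row along x.
- stud_left (a point): Centre of the top face of the carrier's left stud (the +y one, left as seen from the robot): brass, 18 mm diameter, 15 mm tall on the ledge, top 35 mm above the bench, at (-153, +35) mm in the carrier's frame. Rigid.
- stud_right (a point): Centre of the top face of the carrier's right stud, alike, at (-153, -35) mm in the carrier's frame. Rigid.
- tray: Fixed plain grey plastic tray, inside and outside sizes, floor and axes as the carrier's, but without ledge or studs. Origin under its centre, on the bench. On the other side from the carrier; destination of the hollow modules, up to three in a row along x.
- cup_mouth (a point): Centre of the mouth of the fixed round holder cup: outside diameter 64 mm, 75 mm high, straight bore 32 mm wide, rim at this point's height (75 mm above the bench), inner floor 5 mm above the bench.
- probe_mid (a point): Centre of the grip of the probe, loose, 140 g, 109 mm above its tip; z axis from tip to top. From the tip up: steel shaft 20 mm across, tapered over the lowest 20 mm, to 60 mm; round collar 52 mm across, 60 to 66 mm; square grip 24 x 24 mm (faces square to its x and y), 66 to 152 mm. It starts upright in the cup, collar on the rim, tip 15 mm above the bench.
- probe_tip (a point): The probe's tip (lowest point of the shaft, a flat of 6 mm diameter).
- probe: The probe again; origin at its tip, z axis towards its top.
- heatsink: Bystander: small aluminium heat sink, 26 x 26 x 22 mm, among the modules, origin under its centre. Leave it alone.
- toroid: Bystander: copper toroid coil 28 mm across, 14 mm high, among the modules, origin under its centre. Leave it alone.
- screwdriver: Bystander: screwdriver, 170 mm, lying beyond the trays. Leave it alone.
- solder_spool: Bystander: steel-coloured solder spool 56 mm across, 40 mm high, beyond the modules. Leave it alone.
- flux_bottle: Bystander: small flux bottle, 42 mm across, 90 mm high, beyond the modules. Leave it alone.
- brush: Bystander: brush, 150 mm, lying beyond the cup. Leave it alone.
There are look-alikes about, which are no part of the job. Of the things that look like the part that bears cup_mouth, the middle-sized one is meant.

How it is judged:
On the way, in this order (a step that is already met when the one before it is completed fails the run):
1. every module rests in the tray of its kind: a solid one bears on the carrier with its 2.5 N or more, a hollow one on the plain tray with its 0.9 N or less (((x of module_a_mid in the frame of carrier between -0.132 and 0.132 m and y of module_a_mid in the frame of carrier between -0.065 and 0.065 m and z of module_a_mid in the frame of carrier between 0 and 0.05 m and contact force between module_a and carrier above 2 N) or (x of module_a_mid in the frame of tray between -0.132 and 0.132 m and y of module_a_mid in the frame of tray between -0.065 and 0.065 m and z of module_a_mid in the frame of tray between 0 and 0.05 m and contact force between module_a and tray between 0.2 and 2 N)) and ((x of module_b_mid in the frame of carrier between -0.132 and 0.132 m and y of module_b_mid in the frame of carrier between -0.065 and 0.065 m and z of module_b_mid in the frame of carrier between 0 and 0.05 m and contact force between module_b and carrier above 2 N) or (x of module_b_mid in the frame of tray between -0.132 and 0.132 m and y of module_b_mid in the frame of tray between -0.065 and 0.065 m and z of module_b_mid in the frame of tray between 0 and 0.05 m and contact force between module_b and tray between 0.2 and 2 N)) and ((x of module_c_mid in the frame of carrier between -0.132 and 0.132 m and y of module_c_mid in the frame of carrier between -0.065 and 0.065 m and z of module_c_mid in the frame of carrier between 0 and 0.05 m and contact force between module_c and carrier above 2 N) or (x of module_c_mid in the frame of tray between -0.132 and 0.132 m and y of module_c_mid in the frame of tray between -0.065 and 0.065 m and z of module_c_mid in the frame of tray between 0 and 0.05 m and contact force between module_c and tray between 0.2 and 2 N)) and ((x of module_d_mid in the frame of carrier between -0.132 and 0.132 m and y of module_d_mid in the frame of carrier between -0.065 and 0.065 m and z of module_d_mid in the frame of carrier between 0 and 0.05 m and contact force between module_d and carrier above 2 N) or (x of module_d_mid in the frame of tray between -0.132 and 0.132 m and y of module_d_mid in the frame of tray between -0.065 and 0.065 m and z of module_d_mid in the frame of tray between 0 and 0.05 m and contact force between module_d and tray between 0.2 and 2 N)) and ((x of module_e_mid in the frame of carrier between -0.132 and 0.132 m and y of module_e_mid in the frame of carrier between -0.065 and 0.065 m and z of module_e_mid in the frame of carrier between 0 and 0.05 m and contact force between module_e and carrier above 2 N) or (x of module_e_mid in the frame of tray between -0.132 and 0.132 m and y of module_e_mid in the frame of tray between -0.065 and 0.065 m and z of module_e_mid in the frame of tray between 0 and 0.05 m and contact force between module_e and tray between 0.2 and 2 N)) and ((x of module_f_mid in the frame of carrier between -0.132 and 0.132 m and y of module_f_mid in the frame of carrier between -0.065 and 0.065 m and z of module_f_mid in the frame of carrier between 0 and 0.05 m and contact force between module_f and carrier above 2 N) or (x of module_f_mid in the frame of tray between -0.132 and 0.132 m and y of module_f_mid in the frame of tray between -0.065 and 0.065 m and z of module_f_mid in the frame of tray between 0 and 0.05 m and contact force between module_f and tray between 0.2 and 2 N))), for 0.2 s.
2. with the modules sorted, the probe's tip rests on the carrier's left stud (distance between probe_tip and stud_left below 0.011 m and contact force between probe and carrier above 0.2 N), for 0.3 s.
3. then the probe's tip rests on the carrier's right stud (distance between probe_tip and stud_right below 0.011 m and contact force between probe and carrier above 0.2 N), for 0.3 s.
At the end, for the whole second after the job is handed in: Solid modules lie inside the carrier's walls, hollow ones inside the plain tray's, centres under 50 mm above the bench; the probe stands in the cup, upright within 0.15 rad, grip within 14 mm of the cup's axis, tip 50 mm or more below the rim; all at rest (all of step 1 and linear speed of each of module_a, module_b, module_c, module_d, module_e, module_f, probe below 0.03 m/s and horizontal distance between probe_mid and cup_mouth below 0.014 m and angle between probe_mid's own z axis and vertical below 0.15 rad and z of probe_tip in the frame of cup_mouth below -0.05 m); the robot touches nothing.
It fails at once if a bystander (heat sink, toroid, screwdriver, spool, bottle or brush) is moved by more than 60 mm (distance of any of heatsink, toroid, screwdriver, solder_spool, flux_bottle, brush from where it was at the start of the episode above 0.06 m).
Of module_a, module_b, module_c, module_d, module_e, module_f only 4 to 6 are there at a start; the rules pass over those that are not, and their reading is None.
At some moment in a run one of module_a, module_b, module_c, module_d, module_e, module_f may be knocked a few centimetres aside while the robot is not near it.
It also fails if it takes over 210 s, if anything falls off the work surface, if the arm or the gripper's body presses on something with over 40 N, if the wrist force passes 120 N, or if a joint passes its speed limit or range.

### The arm

A 6-joint arm with a two-finger parallel gripper is mounted at the origin on the work surface. World frame = base frame: x ahead of the robot, y to its left, z up, the work surface at z = 0. Lengths are in m, angles in rad, forces in N, time in s.
With the tool pointing down it reaches from about 0.25 to 0.725 m from the base axis. Payload 4 kg.
Tool frame: the origin (TCP) lies between the finger pads; the fingertips stand 11 mm ahead of it and the grasp point (between the pads) lies 8 mm behind it (bot.tip_extent is the distance from the TCP to the fingertips, in m); z points along the fingers, y is the line along which they close (so a half turn about z gives the same grasp; the last joint's range is limited). The gripper opens to 85 mm and grips with 20 to 120 N. Pads are 22 mm wide; open, the fingers measure 114 mm over their backs; the gripper's body (76 mm by 85 mm) begins 54 mm behind the grasp point. The pads swing forward as they close: fully open they stand 13 mm farther back than shut.
Start: joints at [1.176, 0.241, 0.005, 1.335, 0, 1.571], TCP at [0.192, 0.462, 0.242] pointing down, gripper open.
Joint ranges: [-2.72, 2.72], [-1.05, 1.87], [-1.09, 1.28], [-1.99, 2.15], [-1.42, 1.44], [-3.14, 3.14]. Speed limits (rad/s): [2.79, 2.79, 3.14, 3.14, 3.14, 3.14].

### API

Orientations are given as a unit quaternion [x, y, z, w].
In Python, from workcell import bot gives the robot as it stands. The module is installed in compiled form; this text tells all that it offers.
- The arm moves only by the tool drive_tool, never from a script. Its argument "rows" is a list of rows, each an object of numbers: "dx", "dy", "dz": the shift along the tool's x, y, z in units of 50 mm (1.0 is 50 mm); "wx", "wy", "wz": the turn, a rotation vector about the tool's x, y, z in units of 5 degrees (1.0 is 5 degrees); "hand": the finger opening in mm, from 0 to 85.4. A call has 1 to 20 rows; each row is the pose to reach, as a shift and turn from the pose commanded when the call began, along the tool's axes at that moment; what a row does not reach only later rows make up. A row lasts 1/10 s, in which the tool goes at most 50 mm and 8.59 degrees, less where a joint would pass 70% of its speed; a pose out of reach is approached as far as the arm can. A call with a gripper value outside its range is refused whole. The fingers move at their own pace and stop on an object; the grip force is fixed at half the most. Time passes only in rows, so rows that repeat a pose let the fingers close. It gives the time, the measured TCP pose, the force, the opening and the grip force at its end, in the units of the state.
- bot.get_obs(): the state, without advancing time (a new reading comes with each control period).
- bot.camera(name): name is "scene" or "top" or "wrist"; returns the picture (400x640x3 uint8, red, green, blue); there is no depth.
- bot.get_calibration(name): a dict with "vfov" (degrees; the focal length in pixels is half the picture's height over the tangent of half this angle, whatever the lens; pixels are square), "cx", "cy" (the principal point, pixels), "k1" (the pictures are not rectified: a ray, as slopes to the right and down, at radius r is drawn at 1 + k1 r^2 times it, then the intrinsics apply), "origin" and "rotation" of the camera in the world; the wrist camera has in their place "mount" (4x4, takes a point from camera to tool coordinates, whose origin is the TCP and whose axes are the flange's). Camera axes: x right, y up, looking along -z (the intrinsics and any distortion apply to the point x, -y, -z); pixel columns grow to the right and rows downward; lengths in m; the calibration is good to about 2 mm. A picture is of the moment at which its call begins: read the wrist's pose just before it. get_calibration takes no time and is no camera call.
- bot.job_done(): hands the job in; it is judged then, once.
Trained networks look in the newest picture that a camera, given by its name, has taken for a name from the list of things; names that differ only in an ending like _2 or _b are one class to them, and where a whole thing is asked for, a point or a joint stands for the part that bears it (a point fixed in the world has none). Each returns a list of dicts, best first, with "score" (0 to 1); they miss things now and then, are a little off and sometimes report something else, mostly with a low value. They report only what shows in the picture. A call takes as long as a camera call. They do not tell look-alikes from the thing itself.
- bot.look_for(camera, thing): "extent" ([centre column, centre row, width, height] in pixels, round what is visible of it).
- bot.outline_of(camera, thing): "region" (400x640 bool, what is visible of it) and "extent" ([centre column, centre row, width, height] in pixels, round what is visible of it).
The state is a dict: "clock": time; "joint_pos": joint angles; "joint_vel": joint speeds; "tau": joint torques, N m; "eef_pos": TCP position; "tool_rot": TCP orientation; "ft_force": force on the tool from outside, world axes, zero at the start; "ft_torque": the same for the moment, N m; "grip_width": finger opening in m; "grasp_force": force on a finger pad.
Only numpy, scipy, OpenCV 4.12 (cv2) and the standard library are available. Lean on these libraries where they do the work, as an engineer would, in place of code of your own. Each camera call takes 0.05 s, during which the arm holds its last target. There are 200 camera calls.

## Working session

There is one attempt and no reset: what is moved stays moved. The work goes in short steps, Python scripts to look and compute and a tool call to move; the robot and the scene stay as the last step left them, time stands still between calls to the robot, and variables do not carry over. Pictures are saved under pics/ and viewed, at most 17 in all, crops included, and the job is handed in when it is done.

Besides the shell and the picture viewer there is one more tool, called after "Call:" in YAML: its name, and indented under it one key for each argument. drive_tool: Moves the arm, as the interface text tells. Its arguments: {"type":"object","properties":{"rows":{"type":"array","items":{"type":"object","properties":{"dx":{"type":"number"},"dy":{"type":"number"},"dz":{"type":"number"},"wx":{"type":"number"},"wy":{"type":"number"},"wz":{"type":"number"},"hand":{"type":"number"}}}}},"required":["rows"]}

```bash
mkdir -p pics; cat > h.py <<'E'
import numpy as np, cv2
from scipy.spatial.transform import Rotation as R
from workcell import bot
def save(n,im): cv2.imwrite(f'pics/{n}.png',im[:,:,::-1])
def cam(name,obs=None):
    c=bot.get_calibration(name); f=200/np.tan(np.radians(c['vfov'])/2)
    if name=='wrist':
        o=obs or bot.get_obs(); T=np.eye(4); T[:3,:3]=R.from_quat(o['tool_rot']).as_matrix(); T[:3,3]=o['eef_pos']
        M=T@np.array(c['mount']); return c,f,M[:3,3],M[:3,:3]
    return c,f,np.array(c['origin']),np.array(c['rotation']).reshape(3,3)
def ray(name,uv,z,obs=None):
    c,f,o,Rm=cam(name,obs); uv=np.atleast_2d(uv).astype(float)
    d=(uv-[c['cx'],c['cy']])/f; s=d.copy()
    for _ in range(20): s=d/(1+c['k1']*(s**2).sum(1,keepdims=True))
    w=np.c_[s[:,0],-s[:,1],-np.ones(len(s))]@Rm.T
    return o+w*((z-o[2])/w[:,2])[:,None]
def proj(name,P,obs=None):
    c,f,o,Rm=cam(name,obs); p=(np.atleast_2d(P)-o)@Rm
    s=np.c_[p[:,0],-p[:,1]]/-p[:,2:]; s=s*(1+c['k1']*(s**2).sum(1,keepdims=True))
    return s*f+[c['cx'],c['cy']]
E
python3 - <<'E'
from h import *
o=bot.get_obs(); print(o)
for n in('scene','top','wrist'):
    c=bot.get_calibration(n);print(n,{k:(np.round(v,3).tolist()) for k,v in c.items()})
for n in('top','scene'):
    save(n+'0',bot.camera(n))
for t in ['module_a_mid','carrier','tray','cup_mouth','probe','heatsink','toroid','screwdriver','solder_spool','flux_bottle','brush']:
    print(t,[(round(d['score'],2),np.round(d['extent']).astype(int).tolist(),np.round(ray('top',d['extent'][:2],0.03)[0,:2],3).tolist()) for d in bot.look_for('top',t)])
E
```

```text
{'clock': 0.0, 'joint_pos': array([ 1.17601113e+00,  2.41433432e-01,  3.71847532e-03,  1.33520462e+00,
       -6.67422387e-06,  1.57081596e+00]), 'joint_vel': array([-1.35678752e-04,  1.24441099e-03, -1.09719856e-03,  7.90089694e-05,
       -2.26483566e-03,  9.82604534e-04]), 'tau': array([ 7.20723947e-04, -3.72320473e+01,  2.52406043e+01,  1.70325249e-02,
        1.37929223e-04, -1.42405906e-06]), 'eef_pos': array([0.19207061, 0.46097209, 0.24140053]), 'tool_rot': array([ 1.96122741e-01,  9.80578780e-01, -1.04166759e-03, -2.04916483e-04]), 'ft_force': array([ 0.9512284 , -1.04190865, -0.31471545]), 'ft_torque': array([-0.08822807,  0.02326522, -0.00660661]), 'grasp_force': 0.0, 'grip_width': 0.0853084936210376}
scene {'vfov': 49.182, 'cx': 325.788, 'cy': 198.09, 'k1': -0.027, 'origin': [0.913, 0.404, 0.946], 'rotation': [0.093, 0.278, 0.905, 0.309]}
top {'vfov': 50.091, 'cx': 325.387, 'cy': 201.249, 'k1': -0.048, 'origin': [0.437, -0.063, 1.071], 'rotation': [0.051, -0.03, -0.704, 0.708]}
wrist {'vfov': 69.615, 'cx': 321.12, 'cy': 192.596, 'k1': -0.023, 'mount': [[-0.0, 0.944, 0.329, 0.085], [1.0, 0.0, -0.001, 0.001], [-0.001, 0.329, -0.944, -0.131], [0.0, 0.0, 0.0, 1.0]]}Traceback (most recent call last):
  File "<stdin>", line 8, in <module>
  File "h.py", line 12, in ray
    c,f,o,Rm=cam(name,obs); uv=np.atleast_2d(uv).astype(float)
             ~~~^^^^^^^^^^
  File "h.py", line 10, in cam
    return c,f,np.array(c['origin']),np.array(c['rotation']).reshape(3,3)
                                     ~~~~~~~~~~~~~~~~~~~~~~~~~~~~~~~^^^^^
ValueError: cannot reshape array of size 4 into shape (3,3)
```

```bash
sed -i "s/np.array(c\['rotation'\]).reshape(3,3)/R.from_quat(c['rotation']).as_matrix()/" h.py
python3 - <<'E'
from h import *
for t in ['module_a_mid','carrier','tray','cup_mouth','probe','heatsink','toroid','screwdriver','solder_spool','flux_bottle','brush']:
    print(t,[(round(d['score'],2),np.round(d['extent']).astype(int).tolist(),np.round(ray('top',d['extent'][:2],0.03)[0,:2],3).tolist()) for d in bot.look_for('top',t)])
E
```

```text
module_a_mid [(0.96, [311, 208, 26, 35], [0.54, 0.003]), (0.42, [416, 228, 73, 129], [0.493, -0.252]), (0.29, [375, 123, 21, 26], [0.754, -0.154])]
carrier [(0.82, [418, 226, 73, 127], [0.499, -0.256]), (0.32, [271, 257, 26, 35], [0.421, 0.099])]
tray [(0.94, [210, 216, 69, 116], [0.52, 0.254]), (0.52, [241, 121, 30, 27], [0.761, 0.183])]
cup_mouth [(0.83, [484, 183, 46, 44], [0.604, -0.42]), (0.82, [302, 151, 20, 18], [0.683, 0.028]), (0.61, [341, 151, 28, 37], [0.682, -0.07])]
probe [(0.66, [340, 143, 24, 25], [0.703, -0.067])]
heatsink [(0.59, [292, 232, 13, 12], [0.483, 0.048])]
toroid [(0.61, [336, 232, 7, 12], [0.483, -0.058])]
screwdriver [(0.84, [451, 137, 57, 8], [0.718, -0.343]), (0.54, [340, 142, 19, 26], [0.704, -0.067])]
solder_spool [(0.92, [243, 119, 29, 26], [0.766, 0.178])]
flux_bottle [(0.79, [373, 122, 20, 24], [0.756, -0.151]), (0.67, [355, 210, 17, 36], [0.537, -0.104])]
brush [(0.76, [308, 118, 59, 22], [0.767, 0.013])]
```

View pics/top0.png

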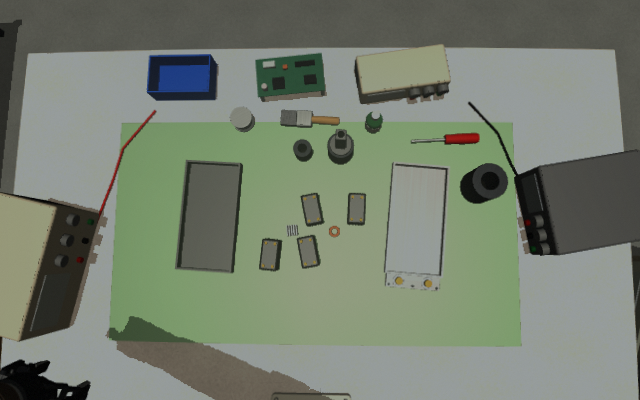

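View pics/scene0.png

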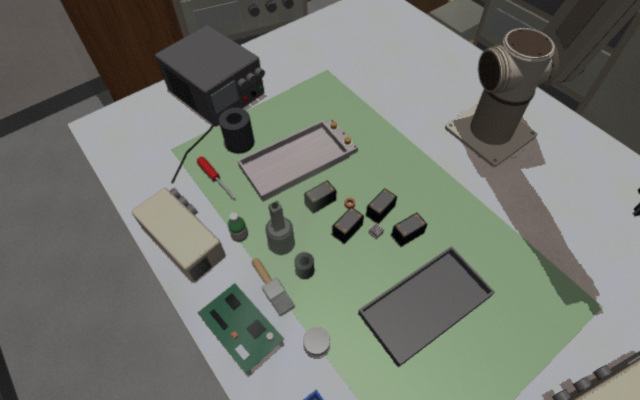

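The top view shows four modules at (311,208), (356,208), (308,251) and (270,254). The plain tray is on the left and the carrier with its studs on the right. The probe stands in the middle-sized cup at (341,150). The other two cups are look-alikes.

```bash
cat >> h.py <<'E'
from scipy.optimize import minimize
def boxpts(p,dims,z0=0):
    x,y,t=p; l,w,h=dims
    q=np.array([[a*l/2,b*w/2,z0+c*h] for a in(-1,1) for b in(-1,1) for c in(0,1)])
    return np.c_[q[:,:2]@np.array([[np.cos(t),np.sin(t)],[-np.sin(t),np.cos(t)]])+[x,y],q[:,2]]
def sil(name,mask,pts,p0,obs=None,U=6):
    """fit pose p so that hull of pts(p) matches mask"""
    m=mask.astype(np.uint8); ys,xs=np.nonzero(m); x0,y0=xs.min()-12,ys.min()-12; x1,y1=xs.max()+13,ys.max()+13
    x0,y0=max(x0,0),max(y0,0)
    M=cv2.resize(m[y0:y1,x0:x1]*255,None,fx=U,fy=U,interpolation=cv2.INTER_LINEAR)>127
    def cost(p):
        uv=(proj(name,pts(p),obs)+0.5-[x0,y0])*U-0.5
        c=np.zeros(M.shape,np.uint8); cv2.fillConvexPoly(c,cv2.convexHull(np.round(uv*16).astype(np.int32)),1,shift=4)
        return 1-(M&(c>0)).sum()/(M|(c>0)).sum()
    best=None
    for dt in (-.25,0,.25):
        p=np.array(p0)+[0,0,dt]; S=np.vstack([p,p+[.01,0,0],p+[0,.01,0],p+[0,0,.15]])
        r=minimize(cost,p,method='Nelder-Mead',options=dict(initial_simplex=S,xatol=1e-4,fatol=1e-4))
        if best is None or r.fun<best.fun: best=r
    return best.x,1-best.fun
def nongreen(im):
    i=im.astype(int); return ~((i[...,1]>i[...,0]+6)&(i[...,1]>i[...,2]+12))
def comp(mask,uv):
    n,l,st,c=cv2.connectedComponentsWithStats(mask.astype(np.uint8)); 
    u,v=map(int,uv); return l==l[v,u]
E
cat > m.py <<'E'
from h import *
im=cv2.imread('pics/top0.png')[:,:,::-1]; ng=cv2.morphologyEx(nongreen(im).astype(np.uint8),cv2.MORPH_OPEN,np.ones((2,2)))
for u in [(311,208),(356,208),(308,251),(270,254)]:
    k=comp(ng,u); p0=np.r_[ray('top',u,.03)[0,:2],0]; print('top',u,k.sum(),*[np.round(v,3) for v in sil('top',k,lambda p:boxpts(p,(.074,.042,.046)),p0)])
ims=cv2.imread('pics/scene0.png')[:,:,::-1]; ngs=cv2.morphologyEx(nongreen(ims).astype(np.uint8),cv2.MORPH_OPEN,np.ones((2,2)))
for u in [(320,196),(348,225),(382,205),(410,229)]:
    k=comp(ngs,u); p0=np.r_[ray('scene',u,.03)[0,:2],0]; print('scene',u,k.sum(),*[np.round(v,3) for v in sil('scene',k,lambda p:boxpts(p,(.074,.042,.046)),p0)])
for n in('top','scene'):
  bot.camera(n)
  for t in('tray','carrier'):
    d=bot.outline_of(n,t)[0]; k=d['region']; y=.25 if t=='tray' else -.25
    def pts(p,t=t):
        P=boxpts(p,(.274,.14,.028))
        if t=='carrier':
            c,s=np.cos(p[2]),np.sin(p[2]); L=boxpts((p[0]-.153*c,p[1]-.153*s,p[2]),(.032,.13,.02)); P=np.vstack([P,L])
        return P
    print(n,t,round(d['score'],2),*[np.round(v,3) for v in sil(n,k,pts,(.5,y,0))])
  for t in ('cup_mouth','probe_mid'):
    for d in bot.outline_of(n,t): print(n,t,round(d['score'],2),np.round(d['extent'],1))
E
python3 m.py
```

```text
top (311, 208) 525 [ 0.535 -0.001  0.215] 0.917
top (356, 208) 526 [ 0.537 -0.109 -0.042] 0.914
top (308, 251) 557 [0.433 0.007 0.195] 0.946
top (270, 254) 587 [ 0.425  0.1   -0.097] 0.931
scene (320, 196) 634 [ 0.542 -0.103  0.035] 0.864
scene (348, 225) 759 [0.538 0.004 0.292] 0.795
scene (382, 205) 749 [0.439 0.015 0.269] 0.736
scene (410, 229) 683 [ 0.43   0.106 -0.004] 0.881
top tray 0.66 [ 0.522  0.26  -0.059] 0.977
top carrier 0.63 [ 0.517 -0.257 -0.085] 0.976
top cup_mouth 0.78 [301.9 151.2  21.5  22.6]
top cup_mouth 0.7 [482.8 182.4  45.5  41.8]
top cup_mouth 0.63 [339.7 151.4  30.   31.2]
top cup_mouth 0.32 [308.5 253.1  24.3  34.6]
top probe_mid 0.56 [339.9 144.1  23.8  27.8]
top probe_mid 0.53 [311.5 209.7  26.7  32.6]
scene tray 0.76 [ 0.523  0.26  -0.054] 0.981
scene carrier 0.64 [ 0.519 -0.256 -0.082] 0.966
scene cup_mouth 0.96 [236.2 131.5  36.5  44.4]
scene cup_mouth 0.66 [304.4 268.4  23.5  30.6]
scene cup_mouth 0.63 [280.9 240.2  32.1  33.8]
scene cup_mouth 0.32 [346.5 225.4  31.4  36.1]
scene probe_mid 0.67 [277.6 221.3  21.9  32.4]
scene probe_mid 0.46 [299.1 160.8 122.1  81. ]
scene probe_mid 0.33 [381.6 206.9  29.9  36.3]
```

```bash
cat >> h.py <<'E'
def downrot(yaw): # tool z down, tool y = (-sin,cos), tool x = -(cos,sin)
    c,s=np.cos(yaw),np.sin(yaw); return R.from_matrix(np.array([[-c,-s,0],[-s,c,0],[0,0,-1.]]))
def plan(*targets):
    o=bot.get_obs(); R0=R.from_quat(o['tool_rot']); 
    for x,y,z,yaw in targets:
        d=R0.inv().apply(np.array([x,y,z])-o['eef_pos'])/.05; w=np.degrees((R0.inv()*downrot(yaw)).as_rotvec())/5
        print('d',np.round(d,2),'w',np.round(w,2))
def state():
    o=bot.get_obs(); print('t',round(o['clock'],2),'p',np.round(o['eef_pos'],4),'F',np.round(o['ft_force'],2),'w',round(o['grip_width'],4))
E
python3 -c "
from h import *
plan((.425,.10,.2,-.097))"
```

```text
d [-7.08 -4.88  0.85] w [-0.    0.   -3.41]
```

Call:
drive_tool:
  rows:
    - {"dx":-7.08,"dy":-4.88,"dz":0.85,"wz":-3.41,"hand":75}
    - {"dx":-7.08,"dy":-4.88,"dz":0.85,"wz":-3.41,"hand":75}
    - {"dx":-7.08,"dy":-4.88,"dz":0.85,"wz":-3.41,"hand":75}
    - {"dx":-7.08,"dy":-4.88,"dz":0.85,"wz":-3.41,"hand":75}
    - {"dx":-7.08,"dy":-4.88,"dz":0.85,"wz":-3.41,"hand":75}
    - {"dx":-7.08,"dy":-4.88,"dz":0.85,"wz":-3.41,"hand":75}
    - {"dx":-7.08,"dy":-4.88,"dz":0.85,"wz":-3.41,"hand":75}
    - {"dx":-7.08,"dy":-4.88,"dz":0.85,"wz":-3.41,"hand":75}
    - {"dx":-7.08,"dy":-4.88,"dz":0.85,"wz":-3.41,"hand":75}
    - {"dx":-7.08,"dy":-4.88,"dz":0.85,"wz":-3.41,"hand":75}
    - {"dx":-7.08,"dy":-4.88,"dz":0.85,"wz":-3.41,"hand":75}
    - {"dx":-7.08,"dy":-4.88,"dz":0.85,"wz":-3.41,"hand":75}
    - {"dx":-7.08,"dy":-4.88,"dz":0.85,"wz":-3.41,"hand":75}

```text
invalid input at $.rows[0]: expected keys dx, dy, dz, wx, wy, wz, hand
```

```bash
cat >> h.py <<'E'
def wristmods(tag,near=None,doplan=True):
    o=bot.get_obs(); im=bot.camera('wrist'); save(tag,im); out=[]
    for d in bot.outline_of('wrist','module_a_mid'):
        k=d['region']; 
        if d['score']<.4 or k.sum()<300: continue
        p0=np.r_[ray('wrist',d['extent'][:2],.03,o)[0,:2],0]
        p,q=sil('wrist',k,lambda p:boxpts(p,(.074,.042,.046)),p0,o,U=2)
        print(round(d['score'],2),np.round(d['extent']).astype(int),np.round(p,3),round(q,3)); out.append(p)
    return out
E
python3 -c "
from h import *
state()
wristmods('w1')"
```

```text
t 1.2 p [0.1923 0.4615 0.2423] F [ 0.28 -0.13 -0.16] w 0.0855
```

View pics/w1.png

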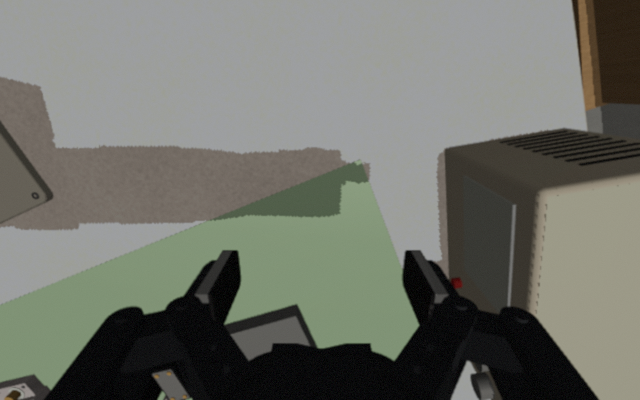

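The move was refused because a row needs all its keys. This picture shows only the start view, with the fingers at the bottom and image-up pointing towards the base.

Call:
drive_tool:
  rows:
    - {"dx":-7.08,"dy":-4.88,"dz":0.85,"wx":0,"wy":0,"wz":-3.41,"hand":75}
    - {"dx":-7.08,"dy":-4.88,"dz":0.85,"wx":0,"wy":0,"wz":-3.41,"hand":75}
    - {"dx":-7.08,"dy":-4.88,"dz":0.85,"wx":0,"wy":0,"wz":-3.41,"hand":75}
    - {"dx":-7.08,"dy":-4.88,"dz":0.85,"wx":0,"wy":0,"wz":-3.41,"hand":75}
    - {"dx":-7.08,"dy":-4.88,"dz":0.85,"wx":0,"wy":0,"wz":-3.41,"hand":75}
    - {"dx":-7.08,"dy":-4.88,"dz":0.85,"wx":0,"wy":0,"wz":-3.41,"hand":75}
    - {"dx":-7.08,"dy":-4.88,"dz":0.85,"wx":0,"wy":0,"wz":-3.41,"hand":75}
    - {"dx":-7.08,"dy":-4.88,"dz":0.85,"wx":0,"wy":0,"wz":-3.41,"hand":75}
    - {"dx":-7.08,"dy":-4.88,"dz":0.85,"wx":0,"wy":0,"wz":-3.41,"hand":75}
    - {"dx":-7.08,"dy":-4.88,"dz":0.85,"wx":0,"wy":0,"wz":-3.41,"hand":75}
    - {"dx":-7.08,"dy":-4.88,"dz":0.85,"wx":0,"wy":0,"wz":-3.41,"hand":75}
    - {"dx":-7.08,"dy":-4.88,"dz":0.85,"wx":0,"wy":0,"wz":-3.41,"hand":75}

```text
clock: 2.5
eef_pos: [0.4248, 0.1008, 0.1999]
tool_rot: [0.048, 0.999, 0.0, -0.0]
ft_force: [-0.6, 0.0, -1.0]
grip_width: 0.0751
grasp_force: 0.0
```

```bash
python3 -c "
from h import *
state()
wristmods('w2')"
```

```text
t 2.5 p [0.4248 0.1008 0.1999] F [-0.58  0.02 -0.98] w 0.0751
0.95 [252 273  55  74] [0.539 0.003 0.138] 0.577
0.56 [ 64 243 128 220] [ 0.394 -0.213 -0.352] 0.244
```

View pics/w2.png

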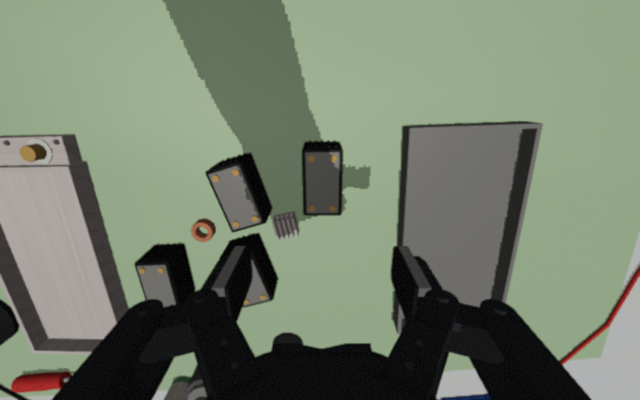

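The wrist view shows the target module at (323,180), a second at (240,192), the toroid at (203,230) and the heat sink at (286,225). The stud is at (33,152). Next I'll segment by colour ratio.

```bash
cat >> h.py <<'E'
def nongreen2(im):
    i=cv2.GaussianBlur(im,(3,3),0).astype(float)+1; return cv2.morphologyEx(~((i[...,1]>1.08*i[...,0])&(i[...,1]>1.15*i[...,2])).astype(bool)*np.uint8(1),cv2.MORPH_OPEN,np.ones((3,3)))
def wfit(tag,guesses,take=True,name='wrist'):
    o=bot.get_obs()
    if take: save(tag,bot.camera(name))
    im=cv2.imread(f'pics/{tag}.png')[:,:,::-1]; ng=nongreen2(im); save(tag+'m',np.dstack([ng*255]*3))
    for g in guesses:
        uv=proj(name,[g[0],g[1],.046],o)[0]
        if not(0<=uv[0]<640 and 0<=uv[1]<400): continue
        k=comp(ng,uv); p,q=sil(name,k,lambda p:boxpts(p,(.074,.042,.046)),g,o,U=2)
        print(np.round(uv),k.sum(),np.round(p,4),round(q,3))
G=[(.427,.102,-.07),(.435,.009,.22),(.537,.001,.22),(.538,-.107,-.02)]
E
python3 -c "
from h import *
wfit('w2',G,False)"
```

```text
[321. 181.] 2574 [ 0.4316  0.1035 -0.1157] 0.837
[234. 197.] 3005 [0.439  0.0115 0.1658] 0.829
[244. 278.] 93559 [ 0.5447 -0.0032  0.166 ] 0.03
[156. 286.] 93559 [ 0.6066 -0.118   0.4338] 0.035
```

```bash
python3 - <<'E'
from h import *
o=bot.get_obs()
im=cv2.imread('pics/w2.png')[:,:,::-1]
i=cv2.GaussianBlur(im,(3,3),0).astype(float)+1
for y in (150,180,200): print([tuple(im[y,x]) for x in range(296,350,6)])
k=(nongreen2(im)*90+im//2*0).astype(np.uint8); 
v=im.copy(); 
for p in [(.4316,.1035,-.1157),(.439,.0115,.166)]:
    for q in proj('wrist',boxpts(p,(.074,.042,.046)),o): cv2.circle(v,tuple(np.round(q).astype(int)),1,(255,0,0),-1)
s=np.vstack([v[130:240,190:380],np.dstack([k[130:240,190:380]]*3)]); save('c1',cv2.resize(s,None,fx=2.7,fy=2.7,interpolation=0))
E
```

```text
[(np.uint8(98), np.uint8(112), np.uint8(89)), (np.uint8(41), np.uint8(47), np.uint8(36)), (np.uint8(19), np.uint8(15), np.uint8(16)), (np.uint8(18), np.uint8(16), np.uint8(17)), (np.uint8(18), np.uint8(16), np.uint8(18)), (np.uint8(18), np.uint8(17), np.uint8(19)), (np.uint8(32), np.uint8(32), np.uint8(28)), (np.uint8(34), np.uint8(32), np.uint8(32)), (np.uint8(152), np.uint8(171), np.uint8(142))]
[(np.uint8(97), np.uint8(112), np.uint8(90)), (np.uint8(65), np.uint8(73), np.uint8(58)), (np.uint8(74), np.uint8(73), np.uint8(71)), (np.uint8(71), np.uint8(70), np.uint8(68)), (np.uint8(72), np.uint8(72), np.uint8(69)), (np.uint8(70), np.uint8(68), np.uint8(66)), (np.uint8(71), np.uint8(69), np.uint8(67)), (np.uint8(55), np.uint8(54), np.uint8(53)), (np.uint8(98), np.uint8(112), np.uint8(89))]
[(np.uint8(96), np.uint8(111), np.uint8(89)), (np.uint8(78), np.uint8(90), np.uint8(72)), (np.uint8(71), np.uint8(70), np.uint8(69)), (np.uint8(71), np.uint8(69), np.uint8(67)), (np.uint8(72), np.uint8(71), np.uint8(68)), (np.uint8(72), np.uint8(70), np.uint8(68)), (np.uint8(69), np.uint8(68), np.uint8(66)), (np.uint8(56), np.uint8(55), np.uint8(52)), (np.uint8(94), np.uint8(109), np.uint8(86))]Traceback (most recent call last):
  File "<stdin>", line 6, in <module>
ValueError: operands could not be broadcast together with shapes (400,640) (400,640,3)
```

```bash
sed -i 's/return cv2.morphologyEx(~((i/return cv2.morphologyEx(((i[...,1]<85)|~((i/; s/(i\[...,1\]>1.15\*i\[...,2\])).astype(bool)\*np.uint8(1)/(i[...,1]>1.15*i[...,2]))).astype(np.uint8)/' h.py
python3 - <<'E'
from h import *
o=bot.get_obs()
wfit('w2',G[:2],False)
im=cv2.imread('pics/w2.png')[:,:,::-1]
v=im.copy(); k=nongreen2(im)*200
for p in [(.4316,.1035,-.1157),(.439,.0115,.166)]:
    for q in proj('wrist',boxpts(p,(.074,.042,.046)),o): cv2.circle(v,tuple(np.round(q).astype(int)),1,(255,0,0),-1)
s=np.vstack([v[130:240,190:380],np.dstack([k[130:240,190:380]]*3)]); save('c1',cv2.resize(s,None,fx=2.7,fy=2.7,interpolation=0))
E
```

```text
[321. 181.] 2939 [ 0.4291  0.1032 -0.0935] 0.948
[234. 197.] 3358 [0.4365 0.0115 0.2147] 0.923
```

View pics/c1.png

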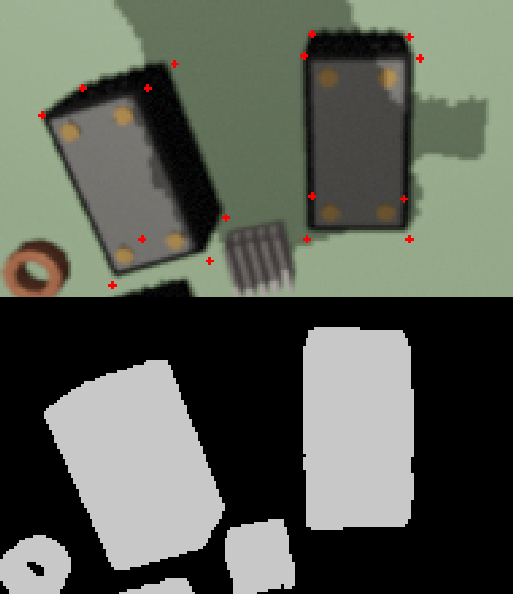

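The masks are now clean and the fit gives the first module at about (0.429, 0.103, −0.093).

```bash
python3 -c "
from h import *
plan((.428,.102,.1,-.093),(.428,.102,.022,-.093))"
```

```text
d [-0.06  0.02  2.  ] w [ 0.    0.   -0.02]
d [-0.06  0.02  3.56] w [ 0.    0.   -0.02]
```

Call:
drive_tool:
  rows:
    - {"dx":-0.06,"dy":0.02,"dz":1.0,"wx":0,"wy":0,"wz":0,"hand":75}
    - {"dx":-0.06,"dy":0.02,"dz":2.0,"wx":0,"wy":0,"wz":0,"hand":75}
    - {"dx":-0.06,"dy":0.02,"dz":2.6,"wx":0,"wy":0,"wz":0,"hand":75}
    - {"dx":-0.06,"dy":0.02,"dz":3.1,"wx":0,"wy":0,"wz":0,"hand":75}
    - {"dx":-0.06,"dy":0.02,"dz":3.56,"wx":0,"wy":0,"wz":0,"hand":75}
    - {"dx":-0.06,"dy":0.02,"dz":3.56,"wx":0,"wy":0,"wz":0,"hand":60}
    - {"dx":-0.06,"dy":0.02,"dz":3.56,"wx":0,"wy":0,"wz":0,"hand":36}
    - {"dx":-0.06,"dy":0.02,"dz":3.56,"wx":0,"wy":0,"wz":0,"hand":36}
    - {"dx":-0.06,"dy":0.02,"dz":3.56,"wx":0,"wy":0,"wz":0,"hand":36}
    - {"dx":-0.06,"dy":0.02,"dz":3.56,"wx":0,"wy":0,"wz":0,"hand":36}
    - {"dx":-0.06,"dy":0.02,"dz":3.56,"wx":0,"wy":0,"wz":0,"hand":36}
    - {"dx":-0.06,"dy":0.02,"dz":3.2,"wx":0,"wy":0,"wz":0,"hand":36}
    - {"dx":-0.06,"dy":0.02,"dz":2.6,"wx":0,"wy":0,"wz":0,"hand":36}
    - {"dx":-0.06,"dy":0.02,"dz":1.8,"wx":0,"wy":0,"wz":0,"hand":36}
    - {"dx":-0.06,"dy":0.02,"dz":1.4,"wx":0,"wy":0,"wz":0,"hand":36}
    - {"dx":-0.06,"dy":0.02,"dz":1.4,"wx":0,"wy":0,"wz":0,"hand":36}
    - {"dx":-0.06,"dy":0.02,"dz":1.4,"wx":0,"wy":0,"wz":0,"hand":36}
    - {"dx":-0.06,"dy":0.02,"dz":1.4,"wx":0,"wy":0,"wz":0,"hand":36}
    - {"dx":-0.06,"dy":0.02,"dz":1.4,"wx":0,"wy":0,"wz":0,"hand":36}
    - {"dx":-0.06,"dy":0.02,"dz":1.4,"wx":0,"wy":0,"wz":0,"hand":36}

```text
clock: 4.6
eef_pos: [0.4275, 0.1007, 0.1286]
tool_rot: [0.049, 0.999, -0.0, -0.001]
ft_force: [-0.2, -0.1, -1.1]
grip_width: 0.0412
grasp_force: 61.1
```

```bash
cat >> h.py <<'E'
def force(n=8,c='wrist'):
    F=[]; 
    for _ in range(n): F.append(np.r_[bot.get_obs()['ft_force'],bot.get_obs()['tau'][1:3]]); bot.look_for(c,'toroid')
    F=np.array(F); print('F',F.mean(0).round(2),F.std(0).round(2))
TR=(.5225,.26,-.056); CA=(.518,-.2565,-.0835)
def slot(T,x,y=0):
    c,s=np.cos(T[2]),np.sin(T[2]); return T[0]+c*x-s*y,T[1]+s*x+c*y
E
python3 -c "
from h import *
force()
state()
for T in(TR,CA):
  x,y=slot(T,.086); plan((x,y,.12,T[2]),(x,y,.029,T[2]))"
```

```text
F [-2.300e-01  1.000e-02 -8.100e-01 -3.308e+01  2.246e+01] [0.45 0.35 0.45 0.05 0.02]
t 5.0 p [0.4283 0.1009 0.1298] F [ 0.07  0.22 -0.97] w 0.0414
d [-3.28  3.42  0.2 ] w [ 0.   -0.   -0.47]
d [-3.28  3.42  2.02] w [ 0.   -0.   -0.47]
d [-4.2  -6.92  0.2 ] w [ 0.   -0.   -0.16]
d [-4.2  -6.92  2.02] w [ 0.   -0.   -0.16]
```

Weight reads about 0.8 N, so it's hollow and goes in the plain tray.

Call:
drive_tool:
  rows:
    - {"dx":-3.28,"dy":3.42,"dz":0.2,"wx":0,"wy":0,"wz":-0.47,"hand":36}
    - {"dx":-3.28,"dy":3.42,"dz":0.2,"wx":0,"wy":0,"wz":-0.47,"hand":36}
    - {"dx":-3.28,"dy":3.42,"dz":0.2,"wx":0,"wy":0,"wz":-0.47,"hand":36}
    - {"dx":-3.28,"dy":3.42,"dz":0.2,"wx":0,"wy":0,"wz":-0.47,"hand":36}
    - {"dx":-3.28,"dy":3.42,"dz":0.2,"wx":0,"wy":0,"wz":-0.47,"hand":36}
    - {"dx":-3.28,"dy":3.42,"dz":0.2,"wx":0,"wy":0,"wz":-0.47,"hand":36}
    - {"dx":-3.28,"dy":3.42,"dz":0.2,"wx":0,"wy":0,"wz":-0.47,"hand":36}
    - {"dx":-3.28,"dy":3.42,"dz":0.9,"wx":0,"wy":0,"wz":-0.47,"hand":36}
    - {"dx":-3.28,"dy":3.42,"dz":1.4,"wx":0,"wy":0,"wz":-0.47,"hand":36}
    - {"dx":-3.28,"dy":3.42,"dz":1.8,"wx":0,"wy":0,"wz":-0.47,"hand":36}
    - {"dx":-3.28,"dy":3.42,"dz":2.03,"wx":0,"wy":0,"wz":-0.47,"hand":36}
    - {"dx":-3.28,"dy":3.42,"dz":2.03,"wx":0,"wy":0,"wz":-0.47,"hand":36}
    - {"dx":-3.28,"dy":3.42,"dz":2.03,"wx":0,"wy":0,"wz":-0.47,"hand":50}
    - {"dx":-3.28,"dy":3.42,"dz":2.03,"wx":0,"wy":0,"wz":-0.47,"hand":66}
    - {"dx":-3.28,"dy":3.42,"dz":2.03,"wx":0,"wy":0,"wz":-0.47,"hand":66}
    - {"dx":-3.28,"dy":3.42,"dz":2.03,"wx":0,"wy":0,"wz":-0.47,"hand":66}
    - {"dx":-3.28,"dy":3.42,"dz":1.4,"wx":0,"wy":0,"wz":-0.47,"hand":66}
    - {"dx":-3.28,"dy":3.42,"dz":0.4,"wx":0,"wy":0,"wz":-0.47,"hand":66}
    - {"dx":-3.28,"dy":3.42,"dz":-0.6,"wx":0,"wy":0,"wz":-0.47,"hand":66}
    - {"dx":-3.28,"dy":3.42,"dz":-1.0,"wx":0,"wy":0,"wz":-0.47,"hand":66}

```text
clock: 7.0
eef_pos: [0.6105, 0.2562, 0.1864]
tool_rot: [0.028, 1.0, 0.002, 0.004]
ft_force: [0.5, 0.1, 0.7]
grip_width: 0.0659
grasp_force: 0.0
```

```bash
python3 -c "
from h import *
state(); force(6)
plan((.433,.010,.2,.20))"
```

```text
t 7.0 p [0.6105 0.2562 0.1864] F [0.53 0.09 0.67] w 0.0659
F [  0.6    0.26   0.32 -52.28  24.79] [0.32 0.4  1.23 4.32 2.47]
d [ 3.2  -5.08 -0.43] w [-0.01 -0.04 -2.94]
```

Call:
drive_tool:
  rows:
    - {"dx":3.2,"dy":-5.08,"dz":-0.3,"wx":0,"wy":0,"wz":-2.94,"hand":66}
    - {"dx":3.2,"dy":-5.08,"dz":-0.3,"wx":0,"wy":0,"wz":-2.94,"hand":66}
    - {"dx":3.2,"dy":-5.08,"dz":-0.3,"wx":0,"wy":0,"wz":-2.94,"hand":66}
    - {"dx":3.2,"dy":-5.08,"dz":-0.3,"wx":0,"wy":0,"wz":-2.94,"hand":66}
    - {"dx":3.2,"dy":-5.08,"dz":-0.3,"wx":0,"wy":0,"wz":-2.94,"hand":66}
    - {"dx":3.2,"dy":-5.08,"dz":-0.3,"wx":0,"wy":0,"wz":-2.94,"hand":66}
    - {"dx":3.2,"dy":-5.08,"dz":-0.3,"wx":0,"wy":0,"wz":-2.94,"hand":66}
    - {"dx":3.2,"dy":-5.08,"dz":-0.3,"wx":0,"wy":0,"wz":-2.94,"hand":66}
    - {"dx":3.2,"dy":-5.08,"dz":-0.3,"wx":0,"wy":0,"wz":-2.94,"hand":66}
    - {"dx":3.2,"dy":-5.08,"dz":-0.3,"wx":0,"wy":0,"wz":-2.94,"hand":66}

```text
clock: 8.3
eef_pos: [0.4347, 0.0114, 0.1942]
tool_rot: [-0.101, 0.995, 0.0, -0.0]
ft_force: [-0.4, 0.2, -0.3]
grip_width: 0.066
grasp_force: 0.0
```

```bash
python3 -c "
from h import *
state()
wfit('w3',G[1:3])
plan((.433,.010,.022,.205))"
```

```text
t 8.3 p [0.4347 0.0114 0.1942] F [-0.39  0.19 -0.31] w 0.066
[318. 181.] 3734 [0.4364 0.0096 0.1984] 0.826
[293. 264.] 2577 [0.5403 0.0025 0.1614] 0.918
d [ 0.04 -0.02  3.45] w [ 0.   -0.01 -0.03]
```

View pics/w3.png

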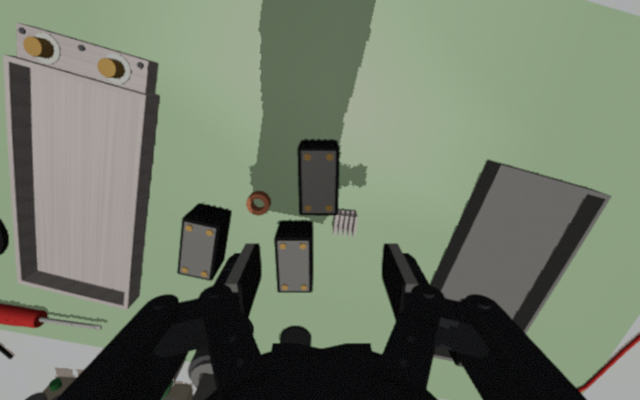

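The second module is at (319,180), square to the tool. The two studs show at (37,46) and (111,67).

Call:
drive_tool:
  rows:
    - {"dx":0.0,"dy":-0.02,"dz":1.0,"wx":0,"wy":0,"wz":0,"hand":70}
    - {"dx":0.0,"dy":-0.02,"dz":2.0,"wx":0,"wy":0,"wz":0,"hand":70}
    - {"dx":0.0,"dy":-0.02,"dz":2.6,"wx":0,"wy":0,"wz":0,"hand":70}
    - {"dx":0.0,"dy":-0.02,"dz":3.1,"wx":0,"wy":0,"wz":0,"hand":70}
    - {"dx":0.0,"dy":-0.02,"dz":3.45,"wx":0,"wy":0,"wz":0,"hand":70}
    - {"dx":0.0,"dy":-0.02,"dz":3.45,"wx":0,"wy":0,"wz":0,"hand":60}
    - {"dx":0.0,"dy":-0.02,"dz":3.45,"wx":0,"wy":0,"wz":0,"hand":36}
    - {"dx":0.0,"dy":-0.02,"dz":3.45,"wx":0,"wy":0,"wz":0,"hand":36}
    - {"dx":0.0,"dy":-0.02,"dz":3.45,"wx":0,"wy":0,"wz":0,"hand":36}
    - {"dx":0.0,"dy":-0.02,"dz":3.45,"wx":0,"wy":0,"wz":0,"hand":36}
    - {"dx":0.0,"dy":-0.02,"dz":3.45,"wx":0,"wy":0,"wz":0,"hand":36}
    - {"dx":0.0,"dy":-0.02,"dz":3.1,"wx":0,"wy":0,"wz":0,"hand":36}
    - {"dx":0.0,"dy":-0.02,"dz":2.5,"wx":0,"wy":0,"wz":0,"hand":36}
    - {"dx":0.0,"dy":-0.02,"dz":1.7,"wx":0,"wy":0,"wz":0,"hand":36}
    - {"dx":0.0,"dy":-0.02,"dz":1.3,"wx":0,"wy":0,"wz":0,"hand":36}
    - {"dx":0.0,"dy":-0.02,"dz":1.3,"wx":0,"wy":0,"wz":0,"hand":36}
    - {"dx":0.0,"dy":-0.02,"dz":1.3,"wx":0,"wy":0,"wz":0,"hand":36}
    - {"dx":0.0,"dy":-0.02,"dz":1.3,"wx":0,"wy":0,"wz":0,"hand":36}
    - {"dx":0.0,"dy":-0.02,"dz":1.3,"wx":0,"wy":0,"wz":0,"hand":36}
    - {"dx":0.0,"dy":-0.02,"dz":1.3,"wx":0,"wy":0,"wz":0,"hand":36}

```text
clock: 10.35
eef_pos: [0.4335, 0.0095, 0.1287]
tool_rot: [-0.1, 0.995, 0.0, -0.001]
ft_force: [-0.8, -0.2, -1.0]
grip_width: 0.0408
grasp_force: 61.0
```

```bash
python3 -c "
from h import *
force()
state()
for T,s in((TR,0),(CA,.086)):
  x,y=slot(T,s); plan((x,y,.125,T[2]),(x,y,.028,T[2]))"
```

```text
F [-2.700e-01  1.000e-02 -6.300e-01 -3.246e+01  2.236e+01] [0.52 0.25 0.42 0.05 0.02]
t 10.75 p [0.4343 0.0095 0.1298] F [ 0.2   1.01 -0.3 ] w 0.0405
d [-2.72  4.56  0.1 ] w [ 0.   -0.    2.94]
d [-2.73  4.56  2.04] w [ 0.   -0.    2.94]
d [-2.23 -6.03  0.1 ] w [-0.   -0.    3.25]
d [-2.23 -6.03  2.04] w [-0.   -0.    3.25]
```

Hollow again at about 0.6 N, so the tray's middle slot.

Call:
drive_tool:
  rows:
    - {"dx":-2.73,"dy":4.56,"dz":0.0,"wx":0,"wy":0,"wz":2.94,"hand":36}
    - {"dx":-2.73,"dy":4.56,"dz":0.0,"wx":0,"wy":0,"wz":2.94,"hand":36}
    - {"dx":-2.73,"dy":4.56,"dz":0.0,"wx":0,"wy":0,"wz":2.94,"hand":36}
    - {"dx":-2.73,"dy":4.56,"dz":0.0,"wx":0,"wy":0,"wz":2.94,"hand":36}
    - {"dx":-2.73,"dy":4.56,"dz":0.0,"wx":0,"wy":0,"wz":2.94,"hand":36}
    - {"dx":-2.73,"dy":4.56,"dz":0.0,"wx":0,"wy":0,"wz":2.94,"hand":36}
    - {"dx":-2.73,"dy":4.56,"dz":0.0,"wx":0,"wy":0,"wz":2.94,"hand":36}
    - {"dx":-2.73,"dy":4.56,"dz":0.5,"wx":0,"wy":0,"wz":2.94,"hand":36}
    - {"dx":-2.73,"dy":4.56,"dz":1.0,"wx":0,"wy":0,"wz":2.94,"hand":36}
    - {"dx":-2.73,"dy":4.56,"dz":1.5,"wx":0,"wy":0,"wz":2.94,"hand":36}
    - {"dx":-2.73,"dy":4.56,"dz":1.9,"wx":0,"wy":0,"wz":2.94,"hand":36}
    - {"dx":-2.73,"dy":4.56,"dz":2.04,"wx":0,"wy":0,"wz":2.94,"hand":36}
    - {"dx":-2.73,"dy":4.56,"dz":2.04,"wx":0,"wy":0,"wz":2.94,"hand":50}
    - {"dx":-2.73,"dy":4.56,"dz":2.04,"wx":0,"wy":0,"wz":2.94,"hand":66}
    - {"dx":-2.73,"dy":4.56,"dz":2.04,"wx":0,"wy":0,"wz":2.94,"hand":66}
    - {"dx":-2.73,"dy":4.56,"dz":2.04,"wx":0,"wy":0,"wz":2.94,"hand":66}
    - {"dx":-2.73,"dy":4.56,"dz":1.4,"wx":0,"wy":0,"wz":2.94,"hand":66}
    - {"dx":-2.73,"dy":4.56,"dz":0.5,"wx":0,"wy":0,"wz":2.94,"hand":66}
    - {"dx":-2.73,"dy":4.56,"dz":-0.5,"wx":0,"wy":0,"wz":2.94,"hand":66}
    - {"dx":-2.73,"dy":4.56,"dz":-1.2,"wx":0,"wy":0,"wz":2.94,"hand":66}

```text
clock: 12.75
eef_pos: [0.5236, 0.2605, 0.1936]
tool_rot: [0.028, 1.0, 0.001, 0.002]
ft_force: [0.5, -0.4, -0.4]
grip_width: 0.0656
grasp_force: 0.0
```

```bash
python3 -c "
from h import *
state()
plan((.538,.001,.2,.20))"
```

```text
t 12.75 p [0.5236 0.2605 0.1936] F [ 0.47 -0.35 -0.44] w 0.0656
d [-0.58 -5.17 -0.14] w [ 0.02  0.04 -2.94]
```

Call:
drive_tool:
  rows:
    - {"dx":-0.58,"dy":-5.17,"dz":0,"wx":0,"wy":0,"wz":-2.94,"hand":70}
    - {"dx":-0.58,"dy":-5.17,"dz":0,"wx":0,"wy":0,"wz":-2.94,"hand":70}
    - {"dx":-0.58,"dy":-5.17,"dz":0,"wx":0,"wy":0,"wz":-2.94,"hand":70}
    - {"dx":-0.58,"dy":-5.17,"dz":0,"wx":0,"wy":0,"wz":-2.94,"hand":70}
    - {"dx":-0.58,"dy":-5.17,"dz":0,"wx":0,"wy":0,"wz":-2.94,"hand":70}
    - {"dx":-0.58,"dy":-5.17,"dz":0,"wx":0,"wy":0,"wz":-2.94,"hand":70}
    - {"dx":-0.58,"dy":-5.17,"dz":0,"wx":0,"wy":0,"wz":-2.94,"hand":70}
    - {"dx":-0.58,"dy":-5.17,"dz":0,"wx":0,"wy":0,"wz":-2.94,"hand":70}
    - {"dx":-0.58,"dy":-5.17,"dz":0,"wx":0,"wy":0,"wz":-2.94,"hand":70}

```text
clock: 13.65
eef_pos: [0.5371, 0.0021, 0.1898]
tool_rot: [-0.101, 0.995, 0.0, -0.0]
ft_force: [-0.2, 0.1, 0.2]
grip_width: 0.0699
grasp_force: 0.0
```

```bash
python3 -c "
from h import *
state()
wfit('w4',G[2:])
plan((.538,.002,.022,.205))"
```

```text
t 13.65 p [0.5371 0.0021 0.1898] F [-0.17  0.15  0.17] w 0.0699
[319. 182.] 3178 [0.5395 0.0018 0.2031] 0.957
[211. 161.] 3788 [ 0.5421 -0.1055 -0.0696] 0.907
d [-0.02 -0.01  3.36] w [ 0.   -0.   -0.02]
```

View pics/w4.png

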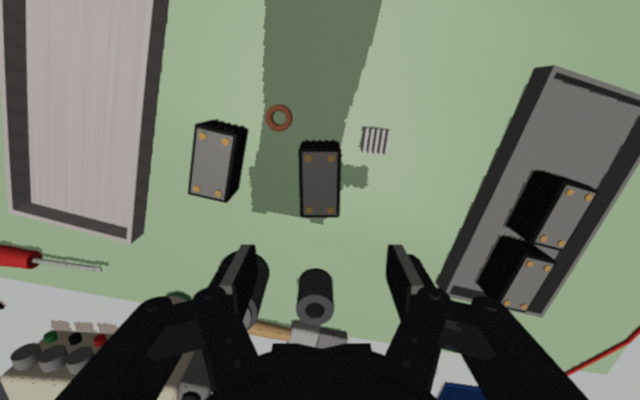

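Two modules lie in the tray at (550,210) and (515,270), and the third is centred at (319,180).

Call:
drive_tool:
  rows:
    - {"dx":-0.03,"dy":-0.01,"dz":1.0,"wx":0,"wy":0,"wz":0,"hand":70}
    - {"dx":-0.03,"dy":-0.01,"dz":2.0,"wx":0,"wy":0,"wz":0,"hand":70}
    - {"dx":-0.03,"dy":-0.01,"dz":2.6,"wx":0,"wy":0,"wz":0,"hand":70}
    - {"dx":-0.03,"dy":-0.01,"dz":3.1,"wx":0,"wy":0,"wz":0,"hand":70}
    - {"dx":-0.03,"dy":-0.01,"dz":3.36,"wx":0,"wy":0,"wz":0,"hand":70}
    - {"dx":-0.03,"dy":-0.01,"dz":3.36,"wx":0,"wy":0,"wz":0,"hand":60}
    - {"dx":-0.03,"dy":-0.01,"dz":3.36,"wx":0,"wy":0,"wz":0,"hand":36}
    - {"dx":-0.03,"dy":-0.01,"dz":3.36,"wx":0,"wy":0,"wz":0,"hand":36}
    - {"dx":-0.03,"dy":-0.01,"dz":3.36,"wx":0,"wy":0,"wz":0,"hand":36}
    - {"dx":-0.03,"dy":-0.01,"dz":3.36,"wx":0,"wy":0,"wz":0,"hand":36}
    - {"dx":-0.03,"dy":-0.01,"dz":3.36,"wx":0,"wy":0,"wz":0,"hand":36}
    - {"dx":-0.03,"dy":-0.01,"dz":3.0,"wx":0,"wy":0,"wz":0,"hand":36}
    - {"dx":-0.03,"dy":-0.01,"dz":2.4,"wx":0,"wy":0,"wz":0,"hand":36}
    - {"dx":-0.03,"dy":-0.01,"dz":1.6,"wx":0,"wy":0,"wz":0,"hand":36}
    - {"dx":-0.03,"dy":-0.01,"dz":1.2,"wx":0,"wy":0,"wz":0,"hand":36}
    - {"dx":-0.03,"dy":-0.01,"dz":1.2,"wx":0,"wy":0,"wz":0,"hand":36}
    - {"dx":-0.03,"dy":-0.01,"dz":1.2,"wx":0,"wy":0,"wz":0,"hand":36}
    - {"dx":-0.03,"dy":-0.01,"dz":1.2,"wx":0,"wy":0,"wz":0,"hand":36}
    - {"dx":-0.03,"dy":-0.01,"dz":1.2,"wx":0,"wy":0,"wz":0,"hand":36}
    - {"dx":-0.03,"dy":-0.01,"dz":1.2,"wx":0,"wy":0,"wz":0,"hand":36}

```text
clock: 15.7
eef_pos: [0.5379, 0.0002, 0.1285]
tool_rot: [-0.1, 0.995, 0.0, -0.001]
ft_force: [0.5, -0.3, -1.0]
grip_width: 0.0415
grasp_force: 61.2
```

```bash
python3 -c "
from h import *
force()
state()
for T,s in((TR,-.088),(CA,.086)):
  x,y=slot(T,s); plan((x,y,.125,T[2]),(x,y,.028,T[2]))"
```

```text
F [-3.000e-02 -5.000e-02 -6.200e-01 -4.262e+01  2.337e+01] [0.35 0.32 0.35 0.06 0.02]
t 16.1 p [5.388e-01 2.000e-04 1.298e-01] F [ 0.77  0.06 -0.5 ] w 0.0411
d [0.99 5.6  0.1 ] w [-0.    0.    2.94]
d [0.99 5.6  2.04] w [-0.    0.    2.94]
d [-0.22 -5.43  0.1 ] w [-0.    0.    3.25]
d [-0.22 -5.43  2.04] w [-0.    0.    3.25]
```

Hollow, about 0.6 N. It goes in the tray's near slot.

Call:
drive_tool:
  rows:
    - {"dx":0.99,"dy":5.6,"dz":0.0,"wx":0,"wy":0,"wz":2.94,"hand":36}
    - {"dx":0.99,"dy":5.6,"dz":0.0,"wx":0,"wy":0,"wz":2.94,"hand":36}
    - {"dx":0.99,"dy":5.6,"dz":0.0,"wx":0,"wy":0,"wz":2.94,"hand":36}
    - {"dx":0.99,"dy":5.6,"dz":0.0,"wx":0,"wy":0,"wz":2.94,"hand":36}
    - {"dx":0.99,"dy":5.6,"dz":0.0,"wx":0,"wy":0,"wz":2.94,"hand":36}
    - {"dx":0.99,"dy":5.6,"dz":0.0,"wx":0,"wy":0,"wz":2.94,"hand":36}
    - {"dx":0.99,"dy":5.6,"dz":0.0,"wx":0,"wy":0,"wz":2.94,"hand":36}
    - {"dx":0.99,"dy":5.6,"dz":0.4,"wx":0,"wy":0,"wz":2.94,"hand":36}
    - {"dx":0.99,"dy":5.6,"dz":0.9,"wx":0,"wy":0,"wz":2.94,"hand":36}
    - {"dx":0.99,"dy":5.6,"dz":1.4,"wx":0,"wy":0,"wz":2.94,"hand":36}
    - {"dx":0.99,"dy":5.6,"dz":1.8,"wx":0,"wy":0,"wz":2.94,"hand":36}
    - {"dx":0.99,"dy":5.6,"dz":2.04,"wx":0,"wy":0,"wz":2.94,"hand":36}
    - {"dx":0.99,"dy":5.6,"dz":2.04,"wx":0,"wy":0,"wz":2.94,"hand":50}
    - {"dx":0.99,"dy":5.6,"dz":2.04,"wx":0,"wy":0,"wz":2.94,"hand":66}
    - {"dx":0.99,"dy":5.6,"dz":2.04,"wx":0,"wy":0,"wz":2.94,"hand":66}
    - {"dx":0.99,"dy":5.6,"dz":2.04,"wx":0,"wy":0,"wz":2.94,"hand":66}
    - {"dx":0.99,"dy":5.6,"dz":1.4,"wx":0,"wy":0,"wz":2.94,"hand":66}
    - {"dx":0.99,"dy":5.6,"dz":0.5,"wx":0,"wy":0,"wz":2.94,"hand":66}
    - {"dx":0.99,"dy":5.6,"dz":-0.5,"wx":0,"wy":0,"wz":2.94,"hand":66}
    - {"dx":0.99,"dy":5.6,"dz":-1.2,"wx":0,"wy":0,"wz":2.94,"hand":66}

```text
clock: 18.1
eef_pos: [0.4354, 0.2653, 0.1935]
tool_rot: [0.028, 1.0, 0.001, 0.002]
ft_force: [0.7, -0.3, 0.5]
grip_width: 0.0661
grasp_force: 0.0
```

```bash
python3 -c "
from h import *
state()
plan((.54,-.106,.2,-.05))"
```

```text
t 18.1 p [0.4354 0.2653 0.1935] F [ 0.73 -0.28  0.55] w 0.0661
d [-2.51 -7.3  -0.14] w [ 0.03  0.04 -0.07]
```

Call:
drive_tool:
  rows:
    - {"dx":-2.51,"dy":-7.3,"dz":0,"wx":0,"wy":0,"wz":0,"hand":70}
    - {"dx":-2.51,"dy":-7.3,"dz":0,"wx":0,"wy":0,"wz":0,"hand":70}
    - {"dx":-2.51,"dy":-7.3,"dz":0,"wx":0,"wy":0,"wz":0,"hand":70}
    - {"dx":-2.51,"dy":-7.3,"dz":0,"wx":0,"wy":0,"wz":0,"hand":70}
    - {"dx":-2.51,"dy":-7.3,"dz":0,"wx":0,"wy":0,"wz":0,"hand":70}
    - {"dx":-2.51,"dy":-7.3,"dz":0,"wx":0,"wy":0,"wz":0,"hand":70}
    - {"dx":-2.51,"dy":-7.3,"dz":0,"wx":0,"wy":0,"wz":0,"hand":70}
    - {"dx":-2.51,"dy":-7.3,"dz":0,"wx":0,"wy":0,"wz":0,"hand":70}
    - {"dx":-2.51,"dy":-7.3,"dz":0,"wx":0,"wy":0,"wz":0,"hand":70}
    - {"dx":-2.51,"dy":-7.3,"dz":0,"wx":0,"wy":0,"wz":0,"hand":70}
    - {"dx":-2.51,"dy":-7.3,"dz":0,"wx":0,"wy":0,"wz":0,"hand":70}

```text
clock: 19.2
eef_pos: [0.5389, -0.1058, 0.1898]
tool_rot: [0.028, 1.0, 0.0, -0.0]
ft_force: [0.2, 0.0, -0.2]
grip_width: 0.0702
grasp_force: 0.0
```

```bash
python3 -c "
from h import *
state()
wfit('w5',G[3:])
plan((.54,-.106,.022,-.05))"
```

```text
t 19.2 p [ 0.5389 -0.1058  0.1898] F [ 0.15  0.04 -0.21] w 0.0702
[319. 182.] 3296 [ 0.5411 -0.107  -0.0587] 0.976
d [-0.02 -0.01  3.36] w [ 0.   -0.   -0.05]
```

View pics/w5.png

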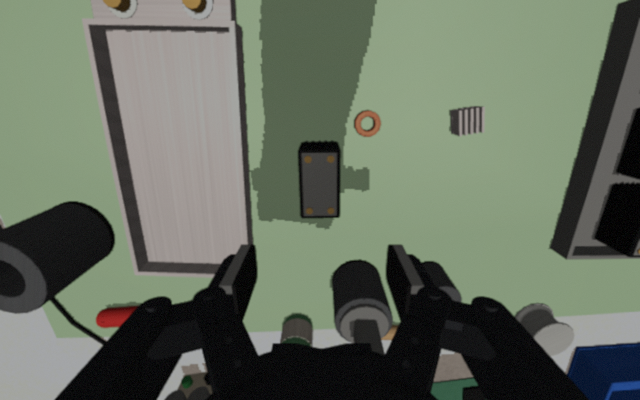

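The last module is centred at (319,180). The cup and probe at (360,300) stand well clear.

Call:
drive_tool:
  rows:
    - {"dx":-0.03,"dy":-0.02,"dz":1.0,"wx":0,"wy":0,"wz":0,"hand":70}
    - {"dx":-0.03,"dy":-0.02,"dz":2.0,"wx":0,"wy":0,"wz":0,"hand":70}
    - {"dx":-0.03,"dy":-0.02,"dz":2.6,"wx":0,"wy":0,"wz":0,"hand":70}
    - {"dx":-0.03,"dy":-0.02,"dz":3.1,"wx":0,"wy":0,"wz":0,"hand":70}
    - {"dx":-0.03,"dy":-0.02,"dz":3.36,"wx":0,"wy":0,"wz":0,"hand":70}
    - {"dx":-0.03,"dy":-0.02,"dz":3.36,"wx":0,"wy":0,"wz":0,"hand":60}
    - {"dx":-0.03,"dy":-0.02,"dz":3.36,"wx":0,"wy":0,"wz":0,"hand":36}
    - {"dx":-0.03,"dy":-0.02,"dz":3.36,"wx":0,"wy":0,"wz":0,"hand":36}
    - {"dx":-0.03,"dy":-0.02,"dz":3.36,"wx":0,"wy":0,"wz":0,"hand":36}
    - {"dx":-0.03,"dy":-0.02,"dz":3.36,"wx":0,"wy":0,"wz":0,"hand":36}
    - {"dx":-0.03,"dy":-0.02,"dz":3.36,"wx":0,"wy":0,"wz":0,"hand":36}
    - {"dx":-0.03,"dy":-0.02,"dz":3.0,"wx":0,"wy":0,"wz":0,"hand":36}
    - {"dx":-0.03,"dy":-0.02,"dz":2.4,"wx":0,"wy":0,"wz":0,"hand":36}
    - {"dx":-0.03,"dy":-0.02,"dz":1.6,"wx":0,"wy":0,"wz":0,"hand":36}
    - {"dx":-0.03,"dy":-0.02,"dz":1.2,"wx":0,"wy":0,"wz":0,"hand":36}
    - {"dx":-0.03,"dy":-0.02,"dz":1.2,"wx":0,"wy":0,"wz":0,"hand":36}
    - {"dx":-0.03,"dy":-0.02,"dz":1.2,"wx":0,"wy":0,"wz":0,"hand":36}
    - {"dx":-0.03,"dy":-0.02,"dz":1.2,"wx":0,"wy":0,"wz":0,"hand":36}
    - {"dx":-0.03,"dy":-0.02,"dz":1.2,"wx":0,"wy":0,"wz":0,"hand":36}
    - {"dx":-0.03,"dy":-0.02,"dz":1.2,"wx":0,"wy":0,"wz":0,"hand":36}

```text
clock: 21.25
eef_pos: [0.5398, -0.1076, 0.1283]
tool_rot: [0.028, 1.0, 0.0, -0.001]
ft_force: [0.1, -0.8, -2.7]
grip_width: 0.0411
grasp_force: 61.6
```

```bash
python3 -c "
from h import *
force()
state()
for T,s in((CA,.03),):
  x,y=slot(T,s); plan((x,y,.125,T[2]),(x,y,.028,T[2]))"
```

```text
F [  0.11  -0.25  -2.85 -44.92  24.21] [0.25 0.5  0.39 0.05 0.03]
t 21.65 p [ 0.5408 -0.1078  0.1298] F [-0.18 -0.2  -2.47] w 0.0412
d [-0.31 -3.01  0.1 ] w [-0.    0.    0.31]
d [-0.31 -3.01  2.04] w [-0.    0.    0.31]
```

Solid, 2.85 N, so it goes in the carrier.

Call:
drive_tool:
  rows:
    - {"dx":-0.31,"dy":-3.01,"dz":0.0,"wx":0,"wy":0,"wz":0.31,"hand":36}
    - {"dx":-0.31,"dy":-3.01,"dz":0.0,"wx":0,"wy":0,"wz":0.31,"hand":36}
    - {"dx":-0.31,"dy":-3.01,"dz":0.0,"wx":0,"wy":0,"wz":0.31,"hand":36}
    - {"dx":-0.31,"dy":-3.01,"dz":0.0,"wx":0,"wy":0,"wz":0.31,"hand":36}
    - {"dx":-0.31,"dy":-3.01,"dz":0.4,"wx":0,"wy":0,"wz":0.31,"hand":36}
    - {"dx":-0.31,"dy":-3.01,"dz":0.9,"wx":0,"wy":0,"wz":0.31,"hand":36}
    - {"dx":-0.31,"dy":-3.01,"dz":1.4,"wx":0,"wy":0,"wz":0.31,"hand":36}
    - {"dx":-0.31,"dy":-3.01,"dz":1.8,"wx":0,"wy":0,"wz":0.31,"hand":36}
    - {"dx":-0.31,"dy":-3.01,"dz":2.04,"wx":0,"wy":0,"wz":0.31,"hand":36}
    - {"dx":-0.31,"dy":-3.01,"dz":2.04,"wx":0,"wy":0,"wz":0.31,"hand":36}
    - {"dx":-0.31,"dy":-3.01,"dz":2.04,"wx":0,"wy":0,"wz":0.31,"hand":50}
    - {"dx":-0.31,"dy":-3.01,"dz":2.04,"wx":0,"wy":0,"wz":0.31,"hand":66}
    - {"dx":-0.31,"dy":-3.01,"dz":2.04,"wx":0,"wy":0,"wz":0.31,"hand":66}
    - {"dx":-0.31,"dy":-3.01,"dz":2.04,"wx":0,"wy":0,"wz":0.31,"hand":66}
    - {"dx":-0.31,"dy":-3.01,"dz":1.4,"wx":0,"wy":0,"wz":0.31,"hand":66}
    - {"dx":-0.31,"dy":-3.01,"dz":0.5,"wx":0,"wy":0,"wz":0.31,"hand":66}
    - {"dx":-0.31,"dy":-3.01,"dz":-0.5,"wx":0,"wy":0,"wz":0.31,"hand":66}
    - {"dx":-0.31,"dy":-3.01,"dz":-1.2,"wx":0,"wy":0,"wz":0.31,"hand":66}
    - {"dx":-0.31,"dy":-3.01,"dz":-1.2,"wx":0,"wy":0,"wz":0.31,"hand":66}

```text
clock: 23.55
eef_pos: [0.5512, -0.2605, 0.197]
tool_rot: [0.042, 0.999, -0.003, 0.006]
ft_force: [-0.3, -0.1, 0.5]
grip_width: 0.066
grasp_force: 0.0
```

```bash
python3 - <<'E'
from h import *
plan((.60,-.07,.30,0))
print(slot(CA,-.153,.035),slot(CA,-.153,-.035))
def brass(im,box):
    x0,y0,x1,y1=box; h=cv2.cvtColor(im[:,:,::-1].copy(),cv2.COLOR_BGR2HSV); m=(h[...,0]>10)&(h[...,0]<30)&(h[...,1]>110)&(h[...,2]>70)
    n,l,st,c=cv2.connectedComponentsWithStats(m[y0:y1,x0:x1].astype(np.uint8)); return [(c[i]+[x0,y0],st[i]) for i in range(1,n) if st[i,4]>15]
w3={'eef_pos':np.array([.4347,.0114,.1942]),'tool_rot':np.array([-.1010,.9949,0,0])}
for n,f,b,o in(('top','top0',(385,265,450,300),None),('wrist','w3',(15,25,140,90),w3)):
    im=cv2.imread(f'pics/{f}.png')[:,:,::-1].copy()
    for c,s in brass(im,b): print(n,c.round(1),s,ray(n,c,.03,o).round(4))
E
```

```text
d [-0.68  3.87 -2.07] w [-0.06  0.14 -0.95]
(np.float64(0.36845217241073747), np.float64(-0.20886128398736797)) (np.float64(0.3626139621768495), np.float64(-0.27861739699020754))
top [398.7 280.4] [10 12  8  7 38] [[ 0.3671 -0.2089  0.03  ]]
top [427.8 283.1] [40 15  7  7 40] [[ 0.3611 -0.2785  0.03  ]]
wrist [32.8 45.8] [  9  12  18  19 272] [[ 0.3627 -0.2812  0.03  ]]
wrist [107.2  67.3] [ 83  34  19  18 269] [[ 0.3687 -0.2103  0.03  ]]
```

Stud positions from two cameras and the carrier fit agree within about 2 mm.

Call:
drive_tool:
  rows:
    - {"dx":-0.68,"dy":3.87,"dz":-2.07,"wx":0,"wy":0,"wz":-0.95,"hand":60}
    - {"dx":-0.68,"dy":3.87,"dz":-2.07,"wx":0,"wy":0,"wz":-0.95,"hand":60}
    - {"dx":-0.68,"dy":3.87,"dz":-2.07,"wx":0,"wy":0,"wz":-0.95,"hand":60}
    - {"dx":-0.68,"dy":3.87,"dz":-2.07,"wx":0,"wy":0,"wz":-0.95,"hand":60}
    - {"dx":-0.68,"dy":3.87,"dz":-2.07,"wx":0,"wy":0,"wz":-0.95,"hand":60}
    - {"dx":-0.68,"dy":3.87,"dz":-2.07,"wx":0,"wy":0,"wz":-0.95,"hand":60}
    - {"dx":-0.68,"dy":3.87,"dz":-2.07,"wx":0,"wy":0,"wz":-0.95,"hand":60}
    - {"dx":-0.68,"dy":3.87,"dz":-2.07,"wx":0,"wy":0,"wz":-0.95,"hand":60}
    - {"dx":-0.68,"dy":3.87,"dz":-2.07,"wx":0,"wy":0,"wz":-0.95,"hand":60}

```text
clock: 24.45
eef_pos: [0.597, -0.0702, 0.292]
tool_rot: [0.001, 1.0, 0.0, -0.001]
ft_force: [-0.6, -0.2, -0.2]
grip_width: 0.0595
grasp_force: 0.0
```

```bash
python3 -c "
from h import *
o=bot.get_obs(); print(o['eef_pos'],o['tool_rot']); save('w6',bot.camera('wrist')); save('top1',bot.camera('top'))"
```

```text
[ 0.59698375 -0.07022472  0.2920489 ] [ 1.19375733e-03  9.99998576e-01  2.47371878e-05 -1.19262514e-03]
```

View pics/w6.png

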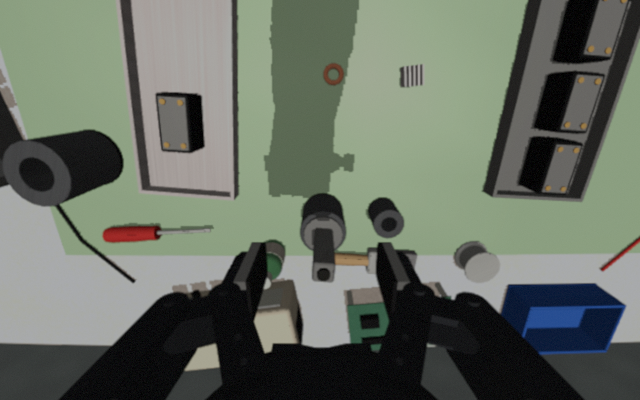

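View pics/top1.png

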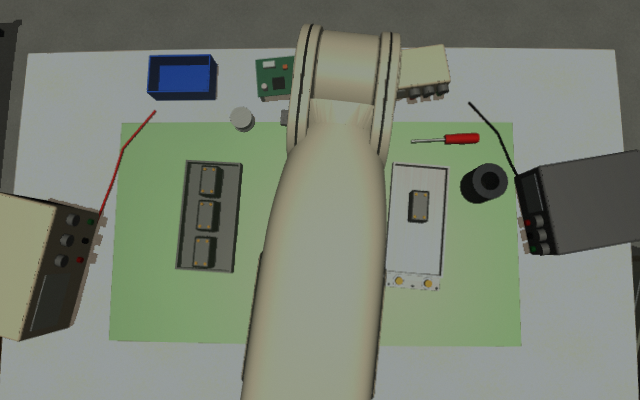

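All four modules lie in their trays: three in the plain tray, one in the carrier. In the wrist view the probe's top face is at about (323,271) and its collar at (323,228). Next I need the probe's position and yaw.

```bash
python3 -c "
from h import *
a=cv2.imread('pics/w6.png')[185:295,280:370]; b=cv2.imread('pics/top0.png')[122:172,315:365]
a=cv2.resize(a,(450,550),interpolation=2); b=cv2.resize(b,(350,350),interpolation=2); b=cv2.copyMakeBorder(b,0,200,0,0,0)
a=cv2.convertScaleAbs(a,alpha=1.8,beta=10);b=cv2.convertScaleAbs(b,alpha=1.8,beta=10)
cv2.imwrite('pics/c2.png',np.hstack([a,b]))"
```

```text
(no output)
```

View pics/c2.png

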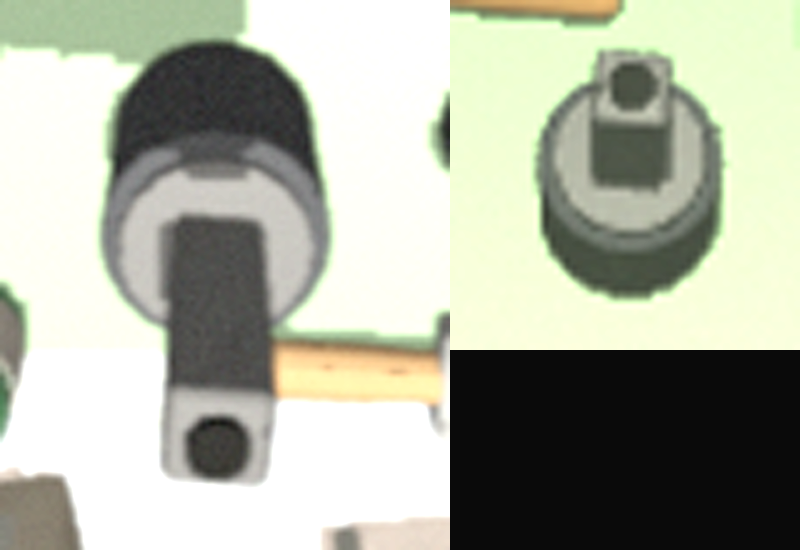

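The crop shows the hole in the probe's top face at wrist pixel (323.6,274.4) and top-camera pixel (341.1,134.1). The grip is nearly square to the world axes.

```bash
python3 - <<'E'
from h import *
w6={'eef_pos':np.array([0.59698375,-0.07022472,0.2920489]),'tool_rot':np.array([1.19375733e-03,9.99998576e-01,2.47e-05,-1.1926e-03])}
f=lambda n,c,z,o=None: print(n,z,ray(n,c,z,o).round(4).tolist())
f('wrist',[[323.6,274.4],[313,262.4],[334.4,263.2],[333,281.7],[312.8,280]],.167,w6)
f('top',[[341.1,134.1],[336,138.7],[346.1,139.4],[346.6,130.3],[336.3,129.4]],.167)
# collar in top: extremes left 541,right 719 ->cols ; bottom 247
f('top',[[(630-450)/7+315,(162)/7+122]],.078)
# cup body left/right in top at base bottom y=297
f('top',[[(630-450)/7+315,(297)/7+122]],.0)
# wrist: cup rim ellipse centre ~ (216,235)
f('wrist',[[280+216/5,185+235/5]],.075,w6)
E
```

```text
wrist 0.167 [[0.6919, -0.0667, 0.167], [0.6773, -0.0777, 0.167], [0.6783, -0.0556, 0.167], [0.701, -0.0568, 0.167], [0.6988, -0.0781, 0.167]]
top 0.167 [[0.688, -0.069, 0.167], [0.6778, -0.058, 0.167], [0.6762, -0.0799, 0.167], [0.6965, -0.0809, 0.167], [0.6985, -0.0586, 0.167]]
top 0.078 [[0.6857, -0.0688, 0.078]]
top 0.0 [[0.655, -0.0694, 0.0]]
wrist 0.075 [[0.689, -0.0665, 0.075]]
```

```bash
python3 -c "
from h import *
state(); plan((.688,-.068,.29,-.07),(.688,-.068,.122,-.07),(.688,-.068,.235,-.07))"
```

```text
t 24.55 p [ 0.5972 -0.0701  0.2925] F [-0.06 -0.41 -0.18] w 0.0598
d [-1.82  0.05  0.05] w [ 0.   -0.02  0.78]
d [-1.82  0.05  3.41] w [ 0.   -0.02  0.78]
d [-1.82  0.05  1.15] w [ 0.   -0.02  0.78]
```

Call:
drive_tool:
  rows:
    - {"dx":-1.0,"dy":0.05,"dz":0.0,"wx":0,"wy":0,"wz":0.78,"hand":60}
    - {"dx":-1.82,"dy":0.05,"dz":0.0,"wx":0,"wy":0,"wz":0.78,"hand":60}
    - {"dx":-1.82,"dy":0.05,"dz":0.0,"wx":0,"wy":0,"wz":0.78,"hand":60}
    - {"dx":-1.82,"dy":0.05,"dz":0.0,"wx":0,"wy":0,"wz":0.78,"hand":60}
    - {"dx":-1.82,"dy":0.05,"dz":0.0,"wx":0,"wy":0,"wz":0.78,"hand":60}

```text
clock: 25.05
eef_pos: [0.688, -0.067, 0.2935]
tool_rot: [0.035, 0.999, -0.0, -0.0]
ft_force: [-0.2, 0.5, 0.3]
grip_width: 0.0601
grasp_force: 0.0
```

```bash
python3 -c "
from h import *
state(); plan((.688,-.068,.122,-.07)); save('w7',bot.camera('wrist'))"
```

```text
t 25.05 p [ 0.688  -0.067   0.2935] F [-0.25  0.46  0.25] w 0.0601
d [-0.   -0.02  3.43] w [-0.   -0.    0.01]
```

View pics/w7.png

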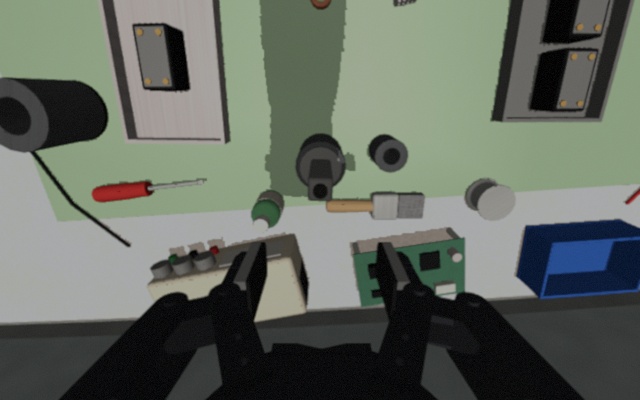

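The probe's top hole is at (320,190) and square with the tool. A quick check before descending:

```bash
python3 -c "
from h import *
print(ray('wrist',[320,190],.167))"
```

```text
[[ 0.69064589 -0.06702354  0.167     ]]
```

Call:
drive_tool:
  rows:
    - {"dx":-0.03,"dy":0,"dz":0.8,"wx":0,"wy":0,"wz":0,"hand":60}
    - {"dx":-0.03,"dy":0,"dz":1.6,"wx":0,"wy":0,"wz":0,"hand":60}
    - {"dx":-0.03,"dy":0,"dz":2.3,"wx":0,"wy":0,"wz":0,"hand":60}
    - {"dx":-0.03,"dy":0,"dz":3.0,"wx":0,"wy":0,"wz":0,"hand":60}
    - {"dx":-0.03,"dy":0,"dz":3.43,"wx":0,"wy":0,"wz":0,"hand":60}
    - {"dx":-0.03,"dy":0,"dz":3.43,"wx":0,"wy":0,"wz":0,"hand":50}
    - {"dx":-0.03,"dy":0,"dz":3.43,"wx":0,"wy":0,"wz":0,"hand":35}
    - {"dx":-0.03,"dy":0,"dz":3.43,"wx":0,"wy":0,"wz":0,"hand":18}
    - {"dx":-0.03,"dy":0,"dz":3.43,"wx":0,"wy":0,"wz":0,"hand":18}
    - {"dx":-0.03,"dy":0,"dz":3.43,"wx":0,"wy":0,"wz":0,"hand":18}
    - {"dx":-0.03,"dy":0,"dz":3.43,"wx":0,"wy":0,"wz":0,"hand":18}
    - {"dx":-0.03,"dy":0,"dz":3.43,"wx":0,"wy":0,"wz":0,"hand":18}

```text
clock: 26.3
eef_pos: [0.6916, -0.067, 0.1254]
tool_rot: [0.034, 0.999, -0.0, 0.003]
ft_force: [-2.3, -0.9, 6.7]
grip_width: 0.0235
grasp_force: 60.5
```

```bash
python3 -c "
from h import *
force(4); o=bot.get_obs(); print(o['eef_pos'],o['tool_rot'],o['ft_torque'],o['grip_width']); 
x,y,z=o['eef_pos']; plan((x,y,z+.1,-.07))"
```

```text
F [ -1.88  -1.12   6.78 -52.54  23.23] [0.39 0.31 0.24 0.   0.  ]
[ 0.69161469 -0.06696267  0.12539591] [ 3.43235435e-02  9.99407391e-01 -3.03606706e-04  2.58260806e-03] [-0.05572377  0.40038772  0.05169491] 0.023047952452866945
d [-0.01 -0.   -2.  ] w [-0.    0.06  0.02]
```

Call:
drive_tool:
  rows:
    - {"dx":0,"dy":0,"dz":-0.3,"wx":0,"wy":0,"wz":0,"hand":18}
    - {"dx":0,"dy":0,"dz":-0.7,"wx":0,"wy":0,"wz":0,"hand":18}
    - {"dx":0,"dy":0,"dz":-1.2,"wx":0,"wy":0,"wz":0,"hand":18}
    - {"dx":0,"dy":0,"dz":-1.7,"wx":0,"wy":0,"wz":0,"hand":18}
    - {"dx":0,"dy":0,"dz":-2.2,"wx":0,"wy":0,"wz":0,"hand":18}
    - {"dx":0,"dy":0,"dz":-2.2,"wx":0,"wy":0,"wz":0,"hand":18}
    - {"dx":0,"dy":0,"dz":-2.2,"wx":0,"wy":0,"wz":0,"hand":18}
    - {"dx":0,"dy":0,"dz":-2.2,"wx":0,"wy":0,"wz":0,"hand":18}

```text
clock: 27.3
eef_pos: [0.6894, -0.0664, 0.2299]
tool_rot: [0.034, 0.999, 0.0, -0.002]
ft_force: [-0.2, 0.1, -2.4]
grip_width: 0.0235
grasp_force: 59.3
```

```bash
python3 -c "
from h import *
force(4); state(); o=bot.get_obs(); print(o['tool_rot'])
save('s1',bot.camera('scene')); im=cv2.imread('pics/s1.png'); cv2.imwrite('pics/c3.png',cv2.resize(im[130:300,200:380],None,fx=3,fy=3,interpolation=2))
save('w8',bot.camera('wrist'))
plan((.45,-.15,.235,-.07),(.368,-.209,.235,-.07),(.368,-.209,.155,-.07))"
```

```text
F [ -0.29   0.34  -1.97 -58.34  26.79] [0.4  0.68 0.47 0.41 0.26]
t 27.5 p [ 0.6896 -0.0665  0.2301] F [-0.86  0.69 -1.58] w 0.0237
[ 3.42082212e-02  9.99413725e-01  9.14932185e-05 -1.41227812e-03]
d [ 4.67 -1.99 -0.08] w [ 0.   -0.02  0.02]
d [ 6.23 -3.28 -0.07] w [ 0.   -0.02  0.02]
d [ 6.23 -3.28  1.53] w [ 0.   -0.02  0.02]
```

View pics/c3.png

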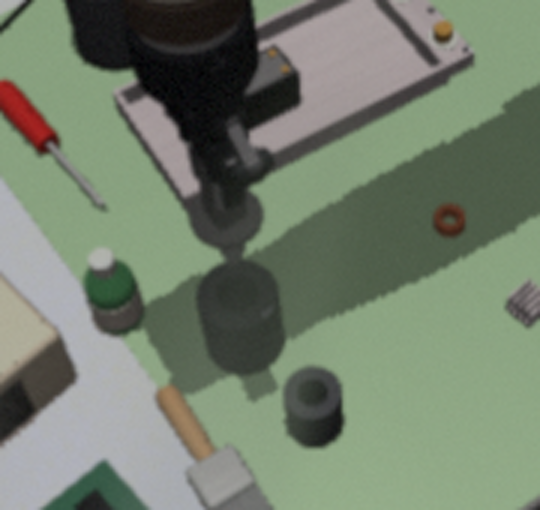

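The probe is lifted clear, collar and shaft hanging upright over the cup at (230,215) in the crop. I'll carry it over the left stud.

Call:
drive_tool:
  rows:
    - {"dx":1.0,"dy":-0.5,"dz":-0.1,"wx":0,"wy":0,"wz":0,"hand":18}
    - {"dx":1.8,"dy":-0.95,"dz":-0.1,"wx":0,"wy":0,"wz":0,"hand":18}
    - {"dx":2.6,"dy":-1.4,"dz":-0.1,"wx":0,"wy":0,"wz":0,"hand":18}
    - {"dx":3.4,"dy":-1.8,"dz":-0.1,"wx":0,"wy":0,"wz":0,"hand":18}
    - {"dx":4.2,"dy":-2.2,"dz":-0.1,"wx":0,"wy":0,"wz":0,"hand":18}
    - {"dx":5.0,"dy":-2.6,"dz":-0.1,"wx":0,"wy":0,"wz":0,"hand":18}
    - {"dx":5.7,"dy":-3.0,"dz":-0.1,"wx":0,"wy":0,"wz":0,"hand":18}
    - {"dx":6.23,"dy":-3.28,"dz":-0.1,"wx":0,"wy":0,"wz":0,"hand":18}
    - {"dx":6.23,"dy":-3.28,"dz":0.4,"wx":0,"wy":0,"wz":0,"hand":18}
    - {"dx":6.23,"dy":-3.28,"dz":0.8,"wx":0,"wy":0,"wz":0,"hand":18}
    - {"dx":6.23,"dy":-3.28,"dz":1.2,"wx":0,"wy":0,"wz":0,"hand":18}
    - {"dx":6.23,"dy":-3.28,"dz":1.4,"wx":0,"wy":0,"wz":0,"hand":18}
    - {"dx":6.23,"dy":-3.28,"dz":1.4,"wx":0,"wy":0,"wz":0,"hand":18}
    - {"dx":6.23,"dy":-3.28,"dz":1.4,"wx":0,"wy":0,"wz":0,"hand":18}

```text
clock: 29.0
eef_pos: [0.3686, -0.209, 0.1624]
tool_rot: [0.034, 0.999, -0.0, 0.0]
ft_force: [0.4, -0.1, -1.1]
grip_width: 0.0236
grasp_force: 59.3
```

```bash
python3 -c "
from h import *
force(4); state(); 
save('s2',bot.camera('scene')); save('t2',bot.camera('top')); im=cv2.imread('pics/s2.png'); im2=cv2.imread('pics/w8.png')
u=proj('scene',[.368,-.209,.035])[0]; print(u)
x,y=map(int,u); cv2.imwrite('pics/c4.png',cv2.resize(im[y-60:y+40,x-60:x+60],None,fx=5,fy=5,interpolation=2))
print('tip expected',proj('scene',[bot.get_obs()['eef_pos']-[0,0,.1104]]))
plan((.368,-.209,.145,-.07))"
```

```text
F [  0.11  -0.31  -1.28 -30.8   23.36] [0.32 0.22 0.2  0.13 0.19]
t 29.2 p [ 0.369  -0.2092  0.1627] F [ 0.4   0.6  -1.37] w 0.0233
[347.57502896 138.31800582]
tip expected [[347.61061597 134.24893072]]
d [ 0.01 -0.    0.35] w [-0.01  0.01  0.02]
```

View pics/c4.png

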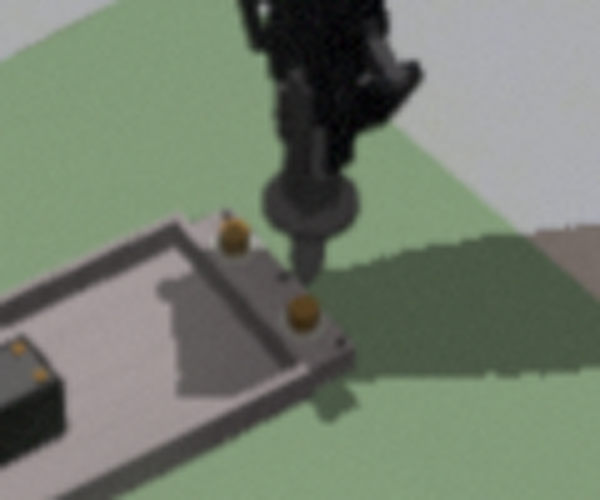

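The tip, at crop (310,280), is straight above the left stud at (304,305). Now lower it gently.

Call:
drive_tool:
  rows:
    - {"dx":0.02,"dy":0,"dz":0.1,"wx":0,"wy":0,"wz":0,"hand":18}
    - {"dx":0.02,"dy":0,"dz":0.2,"wx":0,"wy":0,"wz":0,"hand":18}
    - {"dx":0.02,"dy":0,"dz":0.27,"wx":0,"wy":0,"wz":0,"hand":18}
    - {"dx":0.02,"dy":0,"dz":0.32,"wx":0,"wy":0,"wz":0,"hand":18}
    - {"dx":0.02,"dy":0,"dz":0.36,"wx":0,"wy":0,"wz":0,"hand":18}
    - {"dx":0.02,"dy":0,"dz":0.36,"wx":0,"wy":0,"wz":0,"hand":18}

```text
clock: 29.9
eef_pos: [0.3672, -0.2088, 0.1449]
tool_rot: [0.034, 0.999, -0.0, 0.0]
ft_force: [-3.0, 2.3, 9.2]
grip_width: 0.0231
grasp_force: 60.8
```

```bash
python3 -c "
from h import *
force(3); state()"
```

```text
F [ -2.76   2.35   9.23 -27.45  21.76] [0.2  0.45 0.02 0.08 0.04]
t 30.05 p [ 0.3672 -0.2087  0.1449] F [-2.4   1.8   8.35] w 0.0229
```

Contact at about 10 N. I'll hold a second, then step over to the right stud.

Call:
drive_tool:
  rows:
    - {"dx":0,"dy":0,"dz":0,"wx":0,"wy":0,"wz":0,"hand":18}
    - {"dx":0,"dy":0,"dz":0,"wx":0,"wy":0,"wz":0,"hand":18}
    - {"dx":0,"dy":0,"dz":0,"wx":0,"wy":0,"wz":0,"hand":18}
    - {"dx":0,"dy":0,"dz":0,"wx":0,"wy":0,"wz":0,"hand":18}
    - {"dx":0,"dy":0,"dz":0,"wx":0,"wy":0,"wz":0,"hand":18}
    - {"dx":0,"dy":0,"dz":0,"wx":0,"wy":0,"wz":0,"hand":18}
    - {"dx":0,"dy":0,"dz":0,"wx":0,"wy":0,"wz":0,"hand":18}
    - {"dx":0,"dy":0,"dz":-0.3,"wx":0,"wy":0,"wz":0,"hand":18}
    - {"dx":0,"dy":0,"dz":-0.6,"wx":0,"wy":0,"wz":0,"hand":18}
    - {"dx":0.02,"dy":-0.5,"dz":-0.6,"wx":0,"wy":0,"wz":0,"hand":18}
    - {"dx":0.02,"dy":-1.0,"dz":-0.6,"wx":0,"wy":0,"wz":0,"hand":18}
    - {"dx":0.02,"dy":-1.4,"dz":-0.6,"wx":0,"wy":0,"wz":0,"hand":18}
    - {"dx":0.02,"dy":-1.4,"dz":-0.5,"wx":0,"wy":0,"wz":0,"hand":18}
    - {"dx":0.02,"dy":-1.4,"dz":-0.3,"wx":0,"wy":0,"wz":0,"hand":18}
    - {"dx":0.02,"dy":-1.4,"dz":-0.15,"wx":0,"wy":0,"wz":0,"hand":18}
    - {"dx":0.02,"dy":-1.4,"dz":-0.05,"wx":0,"wy":0,"wz":0,"hand":18}
    - {"dx":0.02,"dy":-1.4,"dz":0.0,"wx":0,"wy":0,"wz":0,"hand":18}
    - {"dx":0.02,"dy":-1.4,"dz":0.0,"wx":0,"wy":0,"wz":0,"hand":18}
    - {"dx":0.02,"dy":-1.4,"dz":0.0,"wx":0,"wy":0,"wz":0,"hand":18}
    - {"dx":0.02,"dy":-1.4,"dz":0.0,"wx":0,"wy":0,"wz":0,"hand":18}

```text
clock: 32.05
eef_pos: [0.3611, -0.2774, 0.1449]
tool_rot: [0.034, 0.999, 0.0, -0.0]
ft_force: [-2.9, 3.6, 10.8]
grip_width: 0.0232
grasp_force: 61.0
```

```bash
python3 -c "
from h import *
force(3); state(); save('s3',bot.camera('scene')); im=cv2.imread('pics/s3.png')
x,y=map(int,proj('scene',[.362,-.279,.035])[0]); print(x,y); cv2.imwrite('pics/c5.png',cv2.resize(im[y-60:y+40,x-60:x+60],None,fx=5,fy=5,interpolation=2))"
```

```text
F [ -3.06   2.93  10.55 -30.18  22.18] [0.12 0.44 0.2  0.   0.  ]
t 32.2 p [ 0.3611 -0.2774  0.1449] F [-2.9   1.64 10.03] w 0.0231
333 122
```

View pics/c5.png

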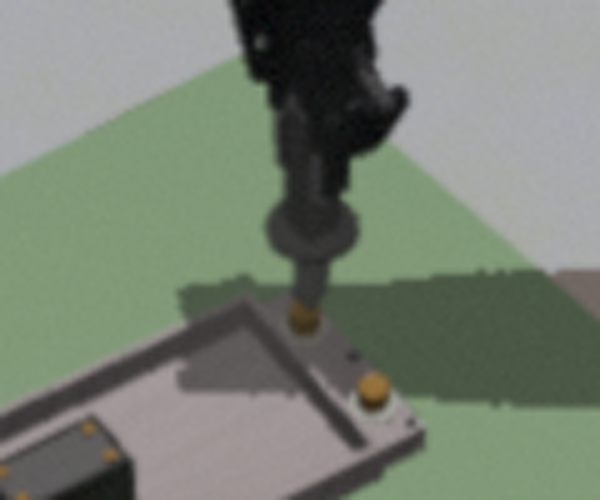

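The tip rests on the right stud, at crop (305,305). I'll hold a bit longer, then lift and carry the probe back.

Call:
drive_tool:
  rows:
    - {"dx":0,"dy":0,"dz":0,"wx":0,"wy":0,"wz":0,"hand":18}
    - {"dx":0,"dy":0,"dz":0,"wx":0,"wy":0,"wz":0,"hand":18}
    - {"dx":0,"dy":0,"dz":0,"wx":0,"wy":0,"wz":0,"hand":18}
    - {"dx":0,"dy":0,"dz":0,"wx":0,"wy":0,"wz":0,"hand":18}
    - {"dx":0,"dy":0,"dz":0,"wx":0,"wy":0,"wz":0,"hand":18}
    - {"dx":0,"dy":0,"dz":0,"wx":0,"wy":0,"wz":0,"hand":18}
    - {"dx":0,"dy":0,"dz":0,"wx":0,"wy":0,"wz":0,"hand":18}
    - {"dx":0,"dy":0,"dz":-0.3,"wx":0,"wy":0,"wz":0,"hand":18}
    - {"dx":0,"dy":0,"dz":-0.9,"wx":0,"wy":0,"wz":0,"hand":18}
    - {"dx":0,"dy":0,"dz":-1.6,"wx":0,"wy":0,"wz":0,"hand":18}
    - {"dx":0,"dy":0,"dz":-1.9,"wx":0,"wy":0,"wz":0,"hand":18}
    - {"dx":0,"dy":0,"dz":-1.9,"wx":0,"wy":0,"wz":0,"hand":18}

```text
clock: 33.45
eef_pos: [0.3629, -0.279, 0.241]
tool_rot: [0.034, 0.999, -0.002, 0.002]
ft_force: [0.5, -0.3, -1.5]
grip_width: 0.0236
grasp_force: 59.4
```

```bash
python3 -c "
from h import *
state(); plan((.690,-.067,.235,-.07))"
```

```text
t 33.45 p [ 0.3629 -0.279   0.241 ] F [ 0.54 -0.28 -1.55] w 0.0236
d [-6.24  4.67  0.14] w [-0.03  0.05  0.03]
```

Call:
drive_tool:
  rows:
    - {"dx":-0.8,"dy":0.6,"dz":0,"wx":0,"wy":0,"wz":0,"hand":18}
    - {"dx":-1.6,"dy":1.2,"dz":0,"wx":0,"wy":0,"wz":0,"hand":18}
    - {"dx":-2.4,"dy":1.8,"dz":0,"wx":0,"wy":0,"wz":0,"hand":18}
    - {"dx":-3.2,"dy":2.4,"dz":0,"wx":0,"wy":0,"wz":0,"hand":18}
    - {"dx":-4.0,"dy":3.0,"dz":0,"wx":0,"wy":0,"wz":0,"hand":18}
    - {"dx":-4.8,"dy":3.6,"dz":0,"wx":0,"wy":0,"wz":0,"hand":18}
    - {"dx":-5.5,"dy":4.1,"dz":0,"wx":0,"wy":0,"wz":0,"hand":18}
    - {"dx":-6.0,"dy":4.5,"dz":0,"wx":0,"wy":0,"wz":0,"hand":18}
    - {"dx":-6.24,"dy":4.67,"dz":0,"wx":0,"wy":0,"wz":0,"hand":18}
    - {"dx":-6.24,"dy":4.67,"dz":0,"wx":0,"wy":0,"wz":0,"hand":18}
    - {"dx":-6.24,"dy":4.67,"dz":0,"wx":0,"wy":0,"wz":0,"hand":18}
    - {"dx":-6.24,"dy":4.67,"dz":0,"wx":0,"wy":0,"wz":0,"hand":18}

```text
clock: 34.65
eef_pos: [0.6876, -0.0675, 0.238]
tool_rot: [0.035, 0.999, -0.0, -0.001]
ft_force: [-0.0, -0.2, -1.6]
grip_width: 0.0234
grasp_force: 59.4
```

```bash
python3 -c "
from h import *
state(); o=bot.get_obs(); print(o['tool_rot']); plan((.6900,-.067,.19,-.07),(.6900,-.067,.160,-.07))"
```

```text
t 34.65 p [ 0.6876 -0.0675  0.238 ] F [-0.04 -0.16 -1.62] w 0.0234
[ 3.45930296e-02  9.99400992e-01 -8.49230916e-05 -9.86338144e-04]
d [-0.05  0.01  0.96] w [-0.   -0.02  0.01]
d [-0.05  0.01  1.56] w [-0.   -0.02  0.01]
```

Call:
drive_tool:
  rows:
    - {"dx":-0.05,"dy":0.01,"dz":0.5,"wx":0,"wy":0,"wz":0,"hand":18}
    - {"dx":-0.05,"dy":0.01,"dz":0.9,"wx":0,"wy":0,"wz":0,"hand":18}
    - {"dx":-0.05,"dy":0.01,"dz":1.0,"wx":0,"wy":0,"wz":0,"hand":18}
    - {"dx":-0.05,"dy":0.01,"dz":1.1,"wx":0,"wy":0,"wz":0,"hand":18}
    - {"dx":-0.05,"dy":0.01,"dz":1.2,"wx":0,"wy":0,"wz":0,"hand":18}
    - {"dx":-0.05,"dy":0.01,"dz":1.3,"wx":0,"wy":0,"wz":0,"hand":18}
    - {"dx":-0.05,"dy":0.01,"dz":1.4,"wx":0,"wy":0,"wz":0,"hand":18}
    - {"dx":-0.05,"dy":0.01,"dz":1.4,"wx":0,"wy":0,"wz":0,"hand":18}

```text
clock: 35.45
eef_pos: [0.6908, -0.0665, 0.1681]
tool_rot: [0.034, 0.999, 0.0, -0.001]
ft_force: [-0.2, -0.3, -2.4]
grip_width: 0.0235
grasp_force: 59.4
```

```bash
python3 -c "
from h import *
state(); force(3); plan((.690,-.067,.1265,-.07))"
```

```text
t 35.45 p [ 0.6908 -0.0665  0.1681] F [-0.25 -0.3  -2.39] w 0.0235
F [  0.26  -0.09  -1.36 -57.89  26.06] [0.36 0.22 0.81 0.42 0.24]
d [ 0.03 -0.01  0.85] w [0.   0.   0.02]
```

Entered the bore freely. Now down to the rim.

Call:
drive_tool:
  rows:
    - {"dx":0.0,"dy":0,"dz":0.2,"wx":0,"wy":0,"wz":0,"hand":18}
    - {"dx":0.0,"dy":0,"dz":0.4,"wx":0,"wy":0,"wz":0,"hand":18}
    - {"dx":0.0,"dy":0,"dz":0.55,"wx":0,"wy":0,"wz":0,"hand":18}
    - {"dx":0.0,"dy":0,"dz":0.7,"wx":0,"wy":0,"wz":0,"hand":18}
    - {"dx":0.0,"dy":0,"dz":0.8,"wx":0,"wy":0,"wz":0,"hand":18}
    - {"dx":0.0,"dy":0,"dz":0.85,"wx":0,"wy":0,"wz":0,"hand":18}
    - {"dx":0.0,"dy":0,"dz":0.85,"wx":0,"wy":0,"wz":0,"hand":18}
    - {"dx":0.0,"dy":0,"dz":0.85,"wx":0,"wy":0,"wz":0,"hand":18}

```text
clock: 36.4
eef_pos: [0.6915, -0.0666, 0.1267]
tool_rot: [0.034, 0.999, -0.0, 0.0]
ft_force: [0.2, 0.0, -1.7]
grip_width: 0.0233
grasp_force: 59.4
```

```bash
python3 -c "
from h import *
force(3);state()"
```

```text
F [ -0.21   0.22  -1.19 -57.87  25.43] [0.28 0.67 0.41 0.06 0.05]
t 36.55 p [ 0.6915 -0.0666  0.1267] F [-0.34 -0.3  -0.61] w 0.0236
```

Call:
drive_tool:
  rows:
    - {"dx":0,"dy":0,"dz":0.03,"wx":0,"wy":0,"wz":0,"hand":18}
    - {"dx":0,"dy":0,"dz":0.04,"wx":0,"wy":0,"wz":0,"hand":18}
    - {"dx":0,"dy":0,"dz":0.04,"wx":0,"wy":0,"wz":0,"hand":18}
    - {"dx":0,"dy":0,"dz":0.04,"wx":0,"wy":0,"wz":0,"hand":26}
    - {"dx":0,"dy":0,"dz":0.04,"wx":0,"wy":0,"wz":0,"hand":35}
    - {"dx":0,"dy":0,"dz":0.04,"wx":0,"wy":0,"wz":0,"hand":50}
    - {"dx":0,"dy":0,"dz":0.04,"wx":0,"wy":0,"wz":0,"hand":60}
    - {"dx":0,"dy":0,"dz":0.04,"wx":0,"wy":0,"wz":0,"hand":60}
    - {"dx":0,"dy":0,"dz":-0.5,"wx":0,"wy":0,"wz":0,"hand":60}
    - {"dx":0,"dy":0,"dz":-1.2,"wx":0,"wy":0,"wz":0,"hand":60}
    - {"dx":0,"dy":0,"dz":-2.0,"wx":0,"wy":0,"wz":0,"hand":60}
    - {"dx":0,"dy":0,"dz":-2.8,"wx":0,"wy":0,"wz":0,"hand":60}
    - {"dx":0.8,"dy":0,"dz":-3.2,"wx":0,"wy":0,"wz":0,"hand":60}
    - {"dx":1.8,"dy":0,"dz":-3.2,"wx":0,"wy":0,"wz":0,"hand":60}
    - {"dx":2.8,"dy":0,"dz":-3.2,"wx":0,"wy":0,"wz":0,"hand":60}
    - {"dx":3.6,"dy":0,"dz":-3.2,"wx":0,"wy":0,"wz":0,"hand":60}
    - {"dx":3.6,"dy":0,"dz":-3.2,"wx":0,"wy":0,"wz":0,"hand":60}
    - {"dx":3.6,"dy":0,"dz":-3.2,"wx":0,"wy":0,"wz":0,"hand":60}

```text
clock: 38.35
eef_pos: [0.5111, -0.0543, 0.2871]
tool_rot: [0.034, 0.999, -0.0, 0.001]
ft_force: [1.3, -0.0, 0.2]
grip_width: 0.06
grasp_force: 0.0
```

```bash
python3 -c "
from h import *
state(); a=bot.camera('wrist'); b=bot.camera('scene'); save('fin',cv2.resize(np.vstack([a,b]),(480,600)))"
```

```text
t 38.35 p [ 0.5111 -0.0543  0.2871] F [ 1.29 -0.02  0.25] w 0.06
```

View pics/fin.png

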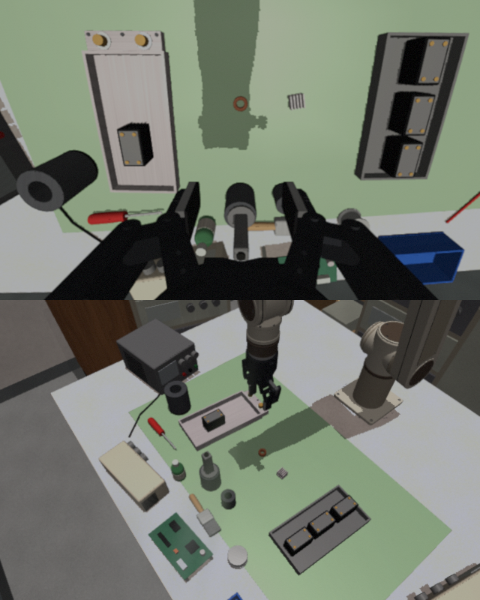

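The final picture shows three modules in the plain tray, one in the carrier, and the probe upright in the cup. The bystanders look unmoved and the gripper is clear, so I'm handing in.

```bash
python3 -c "
from h import *
print(bot.job_done())"
```

```text
the job is handed in; nothing more can be done
None
```

I handed the job in with no verdict returned: four modules were present, and by lift weight the one solid is in the carrier and the three hollow in the plain tray; the probe rested on the left stud, then the right, and stands upright in its cup.

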